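# Prop the pantry chest open, stock it with the amber jars and ring for the cook

## Robot

A 6-joint arm with a two-finger parallel gripper is mounted at the origin on the work surface. World frame = base frame: x ahead of the robot, y to its left, z up, the work surface at z = 0. Lengths are in m, angles in rad, forces in N, time in s.
With the tool pointing down it reaches from about 0.35 to 0.775 m from the base axis. Payload 5.5 kg.
Tool frame: the origin (TCP) lies where the fingers leave the gripper's body, on its centre line; the fingertips stand 73 mm ahead of it and the grasp point (between the pads) lies 54 mm ahead of it; z points along the fingers, y is the direction in which the jaws open and shut (so a half turn about z gives the same grasp; the last joint's range is limited). The gripper opens to 85 mm and grips with 20 to 120 N. Pads are 22 mm wide; open, the fingers measure 114 mm over their backs; the gripper's body (76 mm by 85 mm) begins 54 mm behind the grasp point. The pads swing forward as they close: fully open they stand 13 mm farther back than shut.
Start: joints at [-1.35, 0.313, 0.046, 1.304, 0, 1.431], TCP at [0.203, -0.538, 0.304] pointing down, gripper open.
Joint ranges: [-2.76, 2.76], [-0.86, 1.69], [-1.03, 1.26], [-2.2, 2.34], [-1.47, 1.5], [-3.14, 3.14]. Speed limits (rad/s): [2.57, 2.57, 3.14, 3.14, 3.14, 3.14].

## Interface

Orientations are given as a unit quaternion [w, x, y, z].
In Python, from workcell import env, read_camera, job, cut_out gives the robot as it stands.
- The arm moves only by the tool servo_tool, never from a script. Its argument "deltas" is a list of rows, each an object of numbers: "dx", "dy", "dz": the shift along the world's x, y, z in mm; "rx", "ry", "rz": the turn, a rotation vector about the world's x, y, z in rad; "fingers": the closure, from -1 (fully open) to 1 (shut). A call has 1 to 8 rows; each row shifts and turns the commanded pose from where the row before left it; what a row does not reach is not made up. A row lasts 1/10 s, in which the tool goes at most 50 mm and 8.59 degrees, less where a joint would pass 70% of its speed; a pose out of reach is approached as far as the arm can. A call is refused whole if a number of a shift passes 50 or a number of a turn 0.15, either way. A call with a gripper value outside its range is refused whole. The fingers move at their own pace and stop on an object; "newtons" is the grip in N (left out, the last holds). Time passes only in rows, so rows that do not move let the fingers close. It gives the time, the measured TCP pose, the force and the opening at its end, in the units of the state.
- env.get_state(): the state, without advancing time (a new reading comes with each control period).
- read_camera(name): name is "scene" or "top" or "wrist"; returns a dict with "img" (384x512x3 uint8, red, green, blue), "intrinsics" (3x3 intrinsics, pixels), "k1" (the pictures are not rectified: a ray, as slopes to the right and down, at radius r is drawn at 1 + k1 r^2 times it, then the intrinsics apply), "extrinsics" (4x4, takes a point from camera to world coordinates); the wrist camera has in their place "hand_eye" (4x4, takes a point from camera to tool coordinates, whose origin is the TCP and whose axes are the flange's). Camera axes: x right, y down, z forward; pixel columns grow to the right and rows downward; lengths in m; the calibration is good to about 2 mm. A picture is of the moment at which its call begins: read the wrist's pose just before it. There is no depth.
- job.hand_in(): hands the job in, once; it reports no verdict.
Trained networks look in the newest picture that a camera, given by its name, has taken for a name from the list of things; names that differ only in an ending like _2 or _b are one class to them, and where a whole thing is asked for, a point or a joint stands for the part that bears it (a point fixed in the world has none). Each returns a list of dicts, best first, with "confidence" (0 to 1); they miss things now and then, are a little off and sometimes report something else, mostly with a low value. They report only what shows in the picture. A call takes as long as a camera call.
- cut_out(target, camera): "region" (384x512 bool, what is visible of it) and "extent" ([left, top, right, bottom] in pixels, round what is visible of it).
The state is a dict: "clock": time; "joint_pos": joint angles; "qvel": joint speeds; "tau": joint torques, N m; "tcp_pos": TCP position; "orientation": TCP orientation; "wrist_force": force on the tool from outside, world axes, zero at the start; "ft_torque": the same for the moment, N m; "finger_gap": finger opening in m.
Only numpy, scipy, OpenCV 4.12 (cv2) and the standard library are available. Lean on these libraries where they do the work, as an engineer would, in place of code of your own. Each camera call takes 0.05 s, during which the arm holds its last target. There are 200 camera calls.

## Task

Open the teak chest's lid nearly upright, flip its stay all the way up and over to its stop, and let the lid back down so that it rests propped on the stay. Then stand every amber jar with an aluminium cap upright on the floor of the propped chest, and last of all press the call bell's plunger fully down to its stop to tell the cook the chest is stocked. Leave the lid propped, and do not knock over or push aside the marble salt cellar or the chutney pot.

Things in the scene. Friction and masses are not known exactly. Their poses are not given: they have to be found in the camera images.
- chest: Open-topped dark teak chest, fixed, 220 mm deep (x) x 340 mm wide (y), walls and floor 10 mm thick, front, left and right rims 88 mm high (back wall 106 mm). Origin: centre of its underside; x points from its front to its hinged back, y to its left, z up. The floor inside is 10 mm above the origin. It turns up to 8 degrees either way from start to start.
- lid (a joint): Lid's hinge angle, 0 closed, grows as its front edge lifts; stops at 1.45 rad (nearly upright). The lid is a panel reaching 232 mm in front of the hinge, 362 mm wide, 10 mm thick, with 22 mm skirts hanging from its front and sides, 0.7 kg. The hinge is stiff: left above about 1.32 rad the lid stays where it is; lower than about 1.25 rad it sinks shut by itself, slowly (it is damped). Raising it takes about 6 N at the handle. Propped on the stay it rests at about 1.16 rad.
- lid_hinge (a point): Middle of the lid's hinge axis, at the back of the chest, 106 mm above the chest's underside; the axis runs along the chest's y. Fixed on the chest, at chest x 110 mm, y 0.
- lid_bar (a point): Middle of the lid's handle bar: a steel rod 10 mm thick and 110 mm long along the chest's y, held 40 mm (centre) above the lid's top face by a leg at each end, 27 mm behind the lid's front edge; it swings with the lid. In the closed lid it lies 205 mm in front of the hinge axis and 50 mm above it.
- stay (a joint): Stay's angle: 0 lying forward along the top of the chest's left rim, 1.57 upright, 2.35 leaning back on its stop. Its pivot is a little stiff: it takes about 1 N at the tip to swing it, and it stays at whatever angle it is left. On the stop it carries the lid, whose underside (with a small steel lip that catches the tip) comes down on it. It is covered by the lid until that is open.
- stay_pivot (a point): Pivot of the stay, on top of the chest's left wall (chest x 0, y 165 mm, 95 mm above the chest's underside); its axis runs along the chest's y. The stay is a steel rod 12 mm thick.
- stay_tip (a point): Centre of the stay's rubber tip ball (16 mm diameter), 105 mm from the pivot.
- jar1: Amber glass jar with an aluminium screw cap, to be put in the chest: 48 mm diameter body, low and squat, 56 mm high with its cap (cap 45 mm diameter, the top 14 mm), 0.1 to 0.21 kg. Origin: centre of its underside, z up. It may be absent: two to four jars are there.
- jar2: A second such jar, or absent.
- jar3: A third such jar, or absent.
- jar4: A fourth such jar, or absent.
- cellar: Salt cellar of pale marble, waisted, 54 mm diameter at the foot, 66 mm high, standing among the jars; not to be moved. Origin: centre of its underside.
- pot: Closed white ceramic chutney pot, 94 mm wide, 98 mm high, in the grey tray; to be left alone. Origin: centre of its underside.
- bell_top (a point): Middle of the top of the call bell's plunger: a round head 22 mm across, 64 mm above the table when up, over a steel dome 76 mm across on a round foot, fixed. The plunger moves straight down 8 mm.
- plunger (a joint): Travel of the bell's plunger: 0 up, 0.008 m fully down on its stop; it springs back. About 2 N starts it, 6 N brings it to the stop.

How it is judged:
By the outcome, as a careful person would: the job done as asked, in the order asked, and still so for the second after the job is handed in, with the robot touching nothing.
Of jar1, jar2, jar3, jar4 only 2 to 4 are there at a start; the rules pass over those that are not, and their reading is None.
At some moment in a run one of jar1, jar2, jar3, jar4 may be knocked a few centimetres aside while the robot is not near it.
It also fails if it takes over 210 s, if anything falls off the work surface, if the arm or the gripper's body presses on something with over 40 N, if the wrist force passes 120 N, or if a joint passes its speed limit or range.

## Working session

There is one attempt and no reset: what is moved stays moved. The work goes in short steps, Python scripts to look and compute and a tool call to move; the robot and the scene stay as the last step left them, time stands still between calls to the robot, and variables do not carry over. Pictures are saved under pics/ and viewed, about 12 in all and at most 16, crops included, and the job is handed in when it is done.

Besides the shell and the picture viewer there is one more tool, called after "Call:" by a JSON object that holds its "method" and its "body". servo_tool: Moves the arm, as the interface text tells. Its arguments: {"type":"object","properties":{"deltas":{"type":"array"},"newtons":{"type":"number"}},"required":["deltas"]}

```bash
ls; mkdir -p pics; cat > h.py <<'E'
import numpy as np, cv2
from workcell import env, read_camera, job, cut_out
from scipy.spatial.transform import Rotation as R
def q2R(q): return R.from_quat([q[1],q[2],q[3],q[0]]).as_matrix()
def cam(name):
    s=env.get_state(); c=read_camera(name)
    if 'extrinsics' in c: T=np.array(c['extrinsics'])
    else:
        W=np.eye(4); W[:3,:3]=q2R(s['orientation']); W[:3,3]=s['tcp_pos']; T=W@np.array(c['hand_eye'])
    c['T']=T; return c
def ray(c,uv):
    K=np.array(c['intrinsics']); d=[c['k1'],0,0,0,0]
    x=cv2.undistortPoints(np.array([[uv]],float),K,np.array(d))[0,0]
    v=c['T'][:3,:3]@np.array([x[0],x[1],1]); return c['T'][:3,3],v
def atz(c,uv,z):
    o,v=ray(c,uv); return o+v*(z-o[2])/v[2]
def proj(c,P):
    p=np.linalg.inv(c['T'])@np.append(P,1); x,y=p[:2]/p[2]; f=1+c['k1']*(x*x+y*y); K=np.array(c['intrinsics'])
    return K[0,0]*x*f+K[0,2],K[1,1]*y*f+K[1,2]
def save(c,n,crop=None,k=1):
    im=c['img'][:,:,::-1]
    if crop: im=im[crop[1]:crop[3],crop[0]:crop[2]]
    cv2.imwrite('pics/'+n,cv2.resize(im,None,fx=k,fy=k,interpolation=cv2.INTER_CUBIC))
def cen(r):
    ys,xs=np.nonzero(r); return xs.mean(),ys.mean()
E
cat > a.py <<'E'
from h import *
ims=[]
for n in ['scene','top']:
    c=cam(n); ims.append(c['img']); print(n,c['T'].round(3).tolist(),np.array(c['intrinsics']).round(1).tolist(),c['k1'])
    for t in ['jar1','cellar','pot','chest','lid','lid_bar','bell_top','stay']:
        for d in cut_out(t,n)[:5]: print(t,round(d['confidence'],2),[int(v) for v in d['extent']],np.round(cen(d['region']),1),d['region'].sum())
    save(c,n+'0.png',k=1.5)
print(env.get_state())
E
python3 a.py
```

```text
pics
scene [[-0.847, 0.451, -0.282, 0.88], [0.531, 0.701, -0.476, 0.584], [-0.017, -0.552, -0.833, 1.165], [0.0, 0.0, 0.0, 1.0]] [[492.3, 0.0, 250.6], [0.0, 492.3, 191.7], [0.0, 0.0, 1.0]] -0.08745626626694808
jar1 0.96 [356, 305, 381, 332] [369.5 319. ] 442
jar1 0.78 [320, 291, 343, 314] [330.3 301.5] 399
cellar 0.89 [343, 257, 369, 282] [356.  272.8] 442
pot 0.88 [125, 109, 154, 141] [139.7 122.8] 785
chest 0.81 [165, 123, 309, 279] [235.8 201.2] 12874
chest 0.16 [318, 289, 342, 315] [330.8 301.6] 422
lid 0.55 [165, 123, 312, 273] [236.5 195.9] 11282
lid_bar 0.93 [164, 128, 312, 269] [236.4 195.9] 11256
top [[-0.011, -0.988, 0.157, 0.272], [-1.0, 0.009, -0.016, -0.011], [0.014, -0.157, -0.987, 1.716], [0.0, 0.0, 0.0, 1.0]] [[491.9, 0.0, 255.1], [0.0, 491.9, 193.5], [0.0, 0.0, 1.0]] -0.11450760586635733
jar1 0.61 [118, 216, 132, 226] [129.6 220.3] 156
jar1 0.51 [147, 199, 162, 213] [154.  205.6] 171
cellar 0.44 [156, 227, 168, 242] [162.6 235.1] 169
pot 0.57 [358, 148, 382, 173] [371.7 160.7] 521
pot 0.27 [203, 147, 314, 221] [257.  185.3] 7785
chest 0.95 [199, 148, 316, 224] [256.9
[... 224 characters left out ...]
clock': 0.9, 'joint_pos': array([-1.34956698e+00,  3.13165528e-01,  4.61191193e-02,  1.30360282e+00,
        6.92406120e-07,  1.43120900e+00]), 'qvel': array([ 4.78638126e-04,  2.89475926e-05, -4.24159731e-04,  4.84430158e-04,
       -6.95359772e-04, -7.10954542e-04]), 'tau': array([ 9.48611196e-04, -4.80449975e+01,  2.98812801e+01,  3.86945021e-05,
       -1.00001528e-04, -1.77678322e-05]), 'tcp_pos': array([ 0.20300357, -0.53801367,  0.30395064]), 'orientation': array([7.34736572e-05, 9.83770504e-01, 1.79431298e-01, 3.34742762e-06]), 'wrist_force': array([ 0.14655488,  0.17743079, -0.91091277]), 'ft_torque': array([ 0.01661818, -0.01799269, -0.07182963]), 'finger_gap': 0.08526012437577753}
```

View pics/scene0.png

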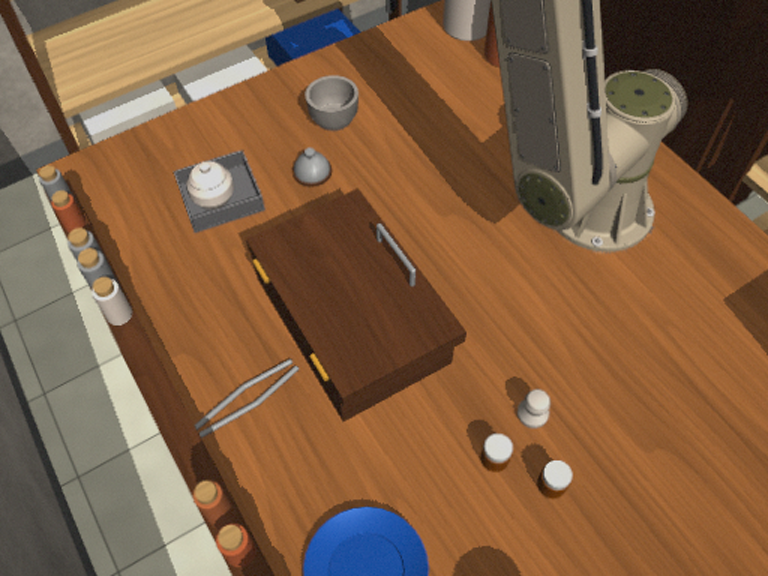

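View pics/top0.png

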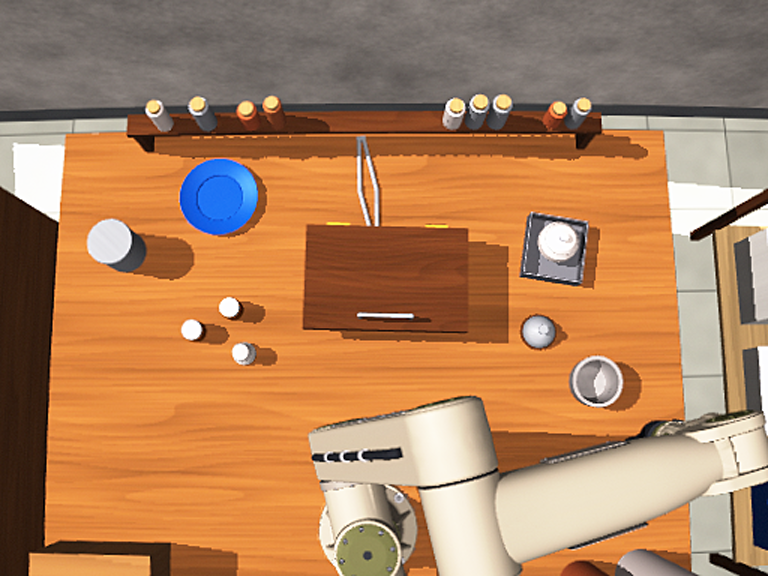

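```bash
cat > b.py <<'E'
from h import *
from scipy.optimize import least_squares
S=cam('scene');T=cam('top')
bl,br,fl,fr=[.11,.181,.116],[.11,-.181,.116],[-.122,.181,.116],[-.122,-.181,.116]
hl,hr=[-.095,.055,.156],[-.095,-.055,.156]
obs=[(T,bl,(306,225)),(T,br,(467,228)),(T,fl,(303,329)),(T,fr,(467,332)),(T,hl,(358,316)),(T,hr,(413,317)),
(S,fr,(355,190)),(S,br,(247,240)),(S,fl,(465,335)),(S,hl,(412,280)),(S,hr,(379,229))]
def W(p,P): c,s=np.cos(p[2]),np.sin(p[2]); return [p[0]+c*P[0]-s*P[1],p[1]+s*P[0]+c*P[1],P[2]]
def f(p): return np.array([np.subtract(proj(c,W(p,P)),np.array(u)/1.5) for c,P,u in obs]).ravel()
r=least_squares(f,[.5,0,0],loss='soft_l1'); print(r.x, np.round(f(r.x).reshape(-1,2),1).tolist())
for n,P in [('hinge',[.11,0,.106]),('bar',[-.095,0,.156]),('pivot',[0,.165,.095]),('staytip0',[-.105,.165,.095])]: print(n,np.round(W(r.x,P),4))
def tri(us,ut):
    o1,v1=ray(S,np.array(us)/1.5);o2,v2=ray(T,np.array(ut)/1.5)
    A=np.stack([v1,-v2],1);k=np.linalg.lstsq(A,o2-o1,rcond=None)[0]
    return (o1+k[0]*v1+o2+k[1]*v2)/2, np.linalg.norm(o1+k[0]*v1-o2-k[1]*v2)
for n,a,b,z in [('jA',(498,441),(230,306),.056),('jB',(557,467),(191,328),.056),('cel',(538,396),(242,351),.066),('bell',(310,152),(540,329),.064),('pot',(208,168),(560,235),.1)]:
    print(n,np.round(tri(a,b),4),'S',atz(S,np.array(a)/1.5,z).round(4),'T',atz(T,np.array(b)/1.5,z).round(4))
E
python3 b.py
```

```text
[ 0.56293285 -0.04334523 -0.03297743] [[-0.6, -1.1], [0.1, -0.4], [-1.3, -1.4], [-0.1, -0.8], [0.5, -1.5], [-1.7, -1.4], [2.2, -0.8], [-0.8, -0.3], [1.3, -1.6], [0.7, -5.8], [0.4, -1.5]]
hinge [ 0.6729 -0.047   0.106 ]
bar [ 0.468  -0.0402  0.156 ]
pivot [0.5684 0.1216 0.095 ]
staytip0 [0.4634 0.125  0.095 ]Traceback (most recent call last):
  File "b.py", line 17, in <module>
    print(n,np.round(tri(a,b),4),'S',atz(S,np.array(a)/1.5,z).round(4),'T',atz(T,np.array(b)/1.5,z).round(4))
            ~~~~~~~~^^^^^^^^^^^^
    return _wrapfunc(a, 'round', decimals=decimals, out=out)
    return _wrapit(obj, method, *args, **kwds)
    conv = _array_converter(obj)
ValueError: setting an array element with a sequence. The requested array has an inhomogeneous shape after 1 dimensions. The detected shape was (2,) + inhomogeneous part.
```

```bash
sed -i "s/np.round(tri(a,b),4)/tri(a,b)[0].round(4),tri(a,b)[1].round(4)/" b.py; python3 b.py
```

```text
[ 0.56293285 -0.04334523 -0.03297743] [[-0.6, -1.1], [0.1, -0.4], [-1.3, -1.4], [-0.1, -0.8], [0.5, -1.5], [-1.7, -1.4], [2.2, -0.8], [-0.8, -0.3], [1.3, -1.6], [0.7, -5.8], [0.4, -1.5]]
hinge [ 0.6729 -0.047   0.106 ]
bar [ 0.468  -0.0402  0.156 ]
pivot [0.5684 0.1216 0.095 ]
staytip0 [0.4634 0.125  0.095 ]
jA [0.5012 0.3072 0.0674] 0.0002 S [0.4973 0.3042 0.056 ] T [0.5027 0.3095 0.056 ]
jB [0.4518 0.3927 0.073 ] 0.0021 S [0.4459 0.3889 0.056 ] T [0.453  0.3977 0.056 ]
cel [0.3989 0.2792 0.0651] 0.0013 S [0.3989 0.28   0.066 ] T [0.3993 0.2786 0.066 ]
bell [ 0.444  -0.3948  0.067 ] 0.0045 S [ 0.4444 -0.3992  0.064 ] T [ 0.4425 -0.394   0.064 ]
pot [ 0.6499 -0.4395  0.1026] 0.0043 S [ 0.6478 -0.4402  0.1   ] T [ 0.6524 -0.4415  0.1   ]
```

Call:
{"method": "servo_tool", "body": {"deltas": [{"dx": 16.5,"dy": 31,"dz": 2,"rz": 0.0735,"fingers": -1},{"dx": 16.5,"dy": 31,"dz": 2,"rz": 0.0735},{"dx": 16.5,"dy": 31,"dz": 2,"rz": 0.0735},{"dx": 16.5,"dy": 31,"dz": 2,"rz": 0.0735},{"dx": 16.5,"dy": 31,"dz": 2,"rz": 0.0735},{"dx": 16.5,"dy": 31,"dz": 2,"rz": 0.0735},{"dx": 16.5,"dy": 31,"dz": 2,"rz": 0.0735},{"dx": 16.5,"dy": 31,"dz": 2,"rz": 0.0735}]}}

```text
invalid input at $.deltas[0]: expected keys dx, dy, dz, rx, ry, rz, fingers
```

Call:
{"method": "servo_tool", "body": {"deltas": [{"dx": 16.5,"dy": 31,"rz": 0.0735,"fingers": -1},{"dx": 16.5,"dy": 31,"rz": 0.0735},{"dx": 16.5,"dy": 31,"rz": 0.0735},{"dx": 16.5,"dy": 31,"rz": 0.0735},{"dx": 16.5,"dy": 31,"rz": 0.0735},{"dx": 16.5,"dy": 31,"rz": 0.0735},{"dx": 16.5,"dy": 31,"rz": 0.0735},{"dx": 16.5,"dy": 31,"rz": 0.0735}]}}

```text
invalid input at $.deltas[0]: expected keys dx, dy, dz, rx, ry, rz, fingers
```

```bash
cat > w.py <<'E'
import sys
from h import *
c=cam('wrist'); save(c,sys.argv[1],k=1.5); s=env.get_state()
print(s['clock'],s['tcp_pos'].round(4),q2R(s['orientation']).round(3).tolist(),s['joint_pos'].round(3))
for n,P in [('hl',[.4698,.0148,.156]),('hr',[.4662,-.0952,.156])]: print(n,np.array(proj(c,P))*1.5)
t=cam('top'); save(t,'t'+sys.argv[1],crop=(0,80,512,384),k=1.5)
E
python3 w.py w1.png
```

```text
1.15 [ 0.203  -0.538   0.3039] [[0.936, 0.353, -0.0], [0.353, -0.936, -0.0], [-0.0, 0.0, -1.0]] [-1.35   0.313  0.046  1.304 -0.     1.431]
hl [-1692.51182463 -1738.40836815]
hr [ -925.26162941 -1230.40988357]
```

All keys are required in every row.

Call:
{"method": "servo_tool", "body": {"deltas": [{"dx": 16.5,"dy": 31,"dz": 1,"rx": 0,"ry": 0,"rz": 0.0735,"fingers": -1},{"dx": 16.5,"dy": 31,"dz": 1,"rx": 0,"ry": 0,"rz": 0.0735,"fingers": -1},{"dx": 16.5,"dy": 31,"dz": 1,"rx": 0,"ry": 0,"rz": 0.0735,"fingers": -1},{"dx": 16.5,"dy": 31,"dz": 1,"rx": 0,"ry": 0,"rz": 0.0735,"fingers": -1},{"dx": 16.5,"dy": 31,"dz": 1,"rx": 0,"ry": 0,"rz": 0.0735,"fingers": -1},{"dx": 16.5,"dy": 31,"dz": 1,"rx": 0,"ry": 0,"rz": 0.0735,"fingers": -1},{"dx": 16.5,"dy": 31,"dz": 1,"rx": 0,"ry": 0,"rz": 0.0735,"fingers": -1},{"dx": 16.5,"dy": 31,"dz": 1,"rx": 0,"ry": 0,"rz": 0.0735,"fingers": -1}]}}

```text
clock: 2.0
tcp_pos: [0.3354, -0.2887, 0.3121]
orientation: [0.0, 0.889, 0.458, 0.0]
wrist_force: [0.9, -0.8, 0.2]
finger_gap: 0.0854
```

Call:
{"method": "servo_tool", "body": {"deltas": [{"dx": 16.5,"dy": 31,"dz": 0,"rx": 0,"ry": 0,"rz": 0.0735,"fingers": -1},{"dx": 16.5,"dy": 31,"dz": 0,"rx": 0,"ry": 0,"rz": 0.0735,"fingers": -1},{"dx": 16.5,"dy": 31,"dz": 0,"rx": 0,"ry": 0,"rz": 0.0735,"fingers": -1},{"dx": 16.5,"dy": 31,"dz": 0,"rx": 0,"ry": 0,"rz": 0.0735,"fingers": -1},{"dx": 16.5,"dy": 31,"dz": 0,"rx": 0,"ry": 0,"rz": 0.0735,"fingers": -1},{"dx": 16.5,"dy": 31,"dz": 0,"rx": 0,"ry": 0,"rz": 0.0735,"fingers": -1},{"dx": 16.5,"dy": 31,"dz": 0,"rx": 0,"ry": 0,"rz": 0.0735,"fingers": -1},{"dx": 16.5,"dy": 31,"dz": 0,"rx": 0,"ry": 0,"rz": 0.0735,"fingers": -1}]}}

```text
clock: 2.8
tcp_pos: [0.4675, -0.0406, 0.3121]
orientation: [0.0, 0.718, 0.696, 0.0]
wrist_force: [0.9, -0.7, -0.1]
finger_gap: 0.0857
```

```bash
python3 w.py w1.png
```

```text
2.85 [ 0.4692 -0.0372  0.3121] [[0.025, 1.0, 0.002], [1.0, -0.025, 0.003], [0.003, 0.002, -1.0]] [-0.252  0.107 -0.194  1.268  0.003  1.344]
hl [385.8724479  201.19460225]
hr [385.70815786 377.87988804]
```

View pics/w1.png

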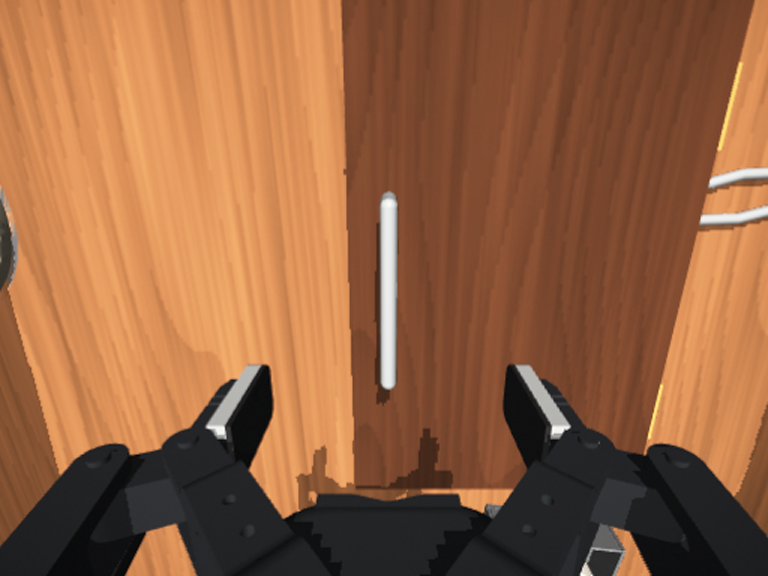

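Call:
{"method": "servo_tool", "body": {"deltas": [{"dx": 0,"dy": 0,"dz": -17,"rx": 0,"ry": 0,"rz": 0,"fingers": -1},{"dx": 0,"dy": 0,"dz": -17,"rx": 0,"ry": 0,"rz": 0,"fingers": -1},{"dx": 0,"dy": 0,"dz": -17,"rx": 0,"ry": 0,"rz": 0,"fingers": -1},{"dx": 0,"dy": 0,"dz": -17,"rx": 0,"ry": 0,"rz": 0,"fingers": -1},{"dx": 0,"dy": 0,"dz": -17,"rx": 0,"ry": 0,"rz": 0,"fingers": -1},{"dx": 0,"dy": 0,"dz": -17,"rx": 0,"ry": 0,"rz": 0,"fingers": -1},{"dx": 0,"dy": 0,"dz": 0,"rx": 0,"ry": 0,"rz": 0,"fingers": 1},{"dx": 0,"dy": 0,"dz": 0,"rx": 0,"ry": 0,"rz": 0,"fingers": 1}], "newtons": 40}}

```text
clock: 3.7
tcp_pos: [0.4668, -0.0423, 0.2102]
orientation: [-0.0, 0.719, 0.695, -0.0]
wrist_force: [0.8, -1.0, 0.4]
finger_gap: 0.0591
```

Call:
{"method": "servo_tool", "body": {"deltas": [{"dx": 0,"dy": 0,"dz": 0,"rx": 0,"ry": 0,"rz": 0,"fingers": 1},{"dx": 0,"dy": 0,"dz": 0,"rx": 0,"ry": 0,"rz": 0,"fingers": 1},{"dx": 0,"dy": 0,"dz": 0,"rx": 0,"ry": 0,"rz": 0,"fingers": 1},{"dx": 0,"dy": 0,"dz": 0,"rx": 0,"ry": 0,"rz": 0,"fingers": 1}]}}

```text
clock: 4.1
tcp_pos: [0.4677, -0.0421, 0.2107]
orientation: [0.001, 0.719, 0.695, 0.001]
wrist_force: [0.7, 0.0, 2.5]
finger_gap: 0.0084
```

```bash
python3 - <<'E'
import numpy as np
# arc rows: bar about hinge, direction yaw -0.033
for N,a0,a1 in [(40,0,1.43)]:
    t=np.linspace(a0,a1,N//8+1)
    p=np.stack([-211*np.cos(.239+t),211*np.sin(.239+t)],1)
    print(np.diff(p,axis=0).round(1), p[-1])
E
```

```text
[[22.4 55.8]
 [37.3 47.2]
 [49.1 34.8]
 [56.9 19.5]
 [60.1  2.7]] [ 20.68768572 209.98337948]
```

Call:
{"method": "servo_tool", "body": {"deltas": [{"dx": 2.3,"dy": -0.1,"dz": 7.2,"rx": 0,"ry": 0,"rz": 0,"fingers": 1},{"dx": 2.3,"dy": -0.1,"dz": 7.2,"rx": 0,"ry": 0,"rz": 0,"fingers": 1},{"dx": 2.3,"dy": -0.1,"dz": 7.2,"rx": 0,"ry": 0,"rz": 0,"fingers": 1},{"dx": 2.3,"dy": -0.1,"dz": 7.2,"rx": 0,"ry": 0,"rz": 0,"fingers": 1},{"dx": 3.3,"dy": -0.1,"dz": 6.8,"rx": 0,"ry": 0,"rz": 0,"fingers": 1},{"dx": 3.3,"dy": -0.1,"dz": 6.8,"rx": 0,"ry": 0,"rz": 0,"fingers": 1},{"dx": 3.3,"dy": -0.1,"dz": 6.8,"rx": 0,"ry": 0,"rz": 0,"fingers": 1},{"dx": 3.3,"dy": -0.1,"dz": 6.8,"rx": 0,"ry": 0,"rz": 0,"fingers": 1}]}}

```text
clock: 4.9
tcp_pos: [0.4893, -0.0428, 0.2663]
orientation: [-0.0, 0.719, 0.695, -0.0]
wrist_force: [2.8, -1.5, -10.8]
finger_gap: 0.0085
```

Call:
{"method": "servo_tool", "body": {"deltas": [{"dx": 4.2,"dy": -0.1,"dz": 6.2,"rx": 0,"ry": 0,"rz": 0,"fingers": 1},{"dx": 4.2,"dy": -0.1,"dz": 6.2,"rx": 0,"ry": 0,"rz": 0,"fingers": 1},{"dx": 4.2,"dy": -0.1,"dz": 6.2,"rx": 0,"ry": 0,"rz": 0,"fingers": 1},{"dx": 4.2,"dy": -0.1,"dz": 6.2,"rx": 0,"ry": 0,"rz": 0,"fingers": 1},{"dx": 5.1,"dy": -0.2,"dz": 5.6,"rx": 0,"ry": 0,"rz": 0,"fingers": 1},{"dx": 5.1,"dy": -0.2,"dz": 5.6,"rx": 0,"ry": 0,"rz": 0,"fingers": 1},{"dx": 5.1,"dy": -0.2,"dz": 5.6,"rx": 0,"ry": 0,"rz": 0,"fingers": 1},{"dx": 5.1,"dy": -0.2,"dz": 5.6,"rx": 0,"ry": 0,"rz": 0,"fingers": 1}]}}

```text
clock: 5.7
tcp_pos: [0.5252, -0.0439, 0.3137]
orientation: [-0.001, 0.719, 0.695, -0.001]
wrist_force: [-7.4, -2.5, -4.7]
finger_gap: 0.0083
```

Call:
{"method": "servo_tool", "body": {"deltas": [{"dx": 5.8,"dy": -0.2,"dz": 4.8,"rx": 0,"ry": 0,"rz": 0,"fingers": 1},{"dx": 5.8,"dy": -0.2,"dz": 4.8,"rx": 0,"ry": 0,"rz": 0,"fingers": 1},{"dx": 5.8,"dy": -0.2,"dz": 4.8,"rx": 0,"ry": 0,"rz": 0,"fingers": 1},{"dx": 5.8,"dy": -0.2,"dz": 4.8,"rx": 0,"ry": 0,"rz": 0,"fingers": 1},{"dx": 6.4,"dy": -0.2,"dz": 3.9,"rx": 0,"ry": 0,"rz": 0,"fingers": 1},{"dx": 6.4,"dy": -0.2,"dz": 3.9,"rx": 0,"ry": 0,"rz": 0,"fingers": 1},{"dx": 6.4,"dy": -0.2,"dz": 3.9,"rx": 0,"ry": 0,"rz": 0,"fingers": 1},{"dx": 6.4,"dy": -0.2,"dz": 3.9,"rx": 0,"ry": 0,"rz": 0,"fingers": 1}]}}

```text
clock: 6.5
tcp_pos: [0.5737, -0.0455, 0.3506]
orientation: [-0.0, 0.719, 0.695, -0.001]
wrist_force: [-9.6, -2.0, 5.6]
finger_gap: 0.0081
```

Call:
{"method": "servo_tool", "body": {"deltas": [{"dx": 7.0,"dy": -0.2,"dz": 3.0,"rx": 0,"ry": 0,"rz": 0,"fingers": 1},{"dx": 7.0,"dy": -0.2,"dz": 3.0,"rx": 0,"ry": 0,"rz": 0,"fingers": 1},{"dx": 7.0,"dy": -0.2,"dz": 3.0,"rx": 0,"ry": 0,"rz": 0,"fingers": 1},{"dx": 7.0,"dy": -0.2,"dz": 3.0,"rx": 0,"ry": 0,"rz": 0,"fingers": 1},{"dx": 7.3,"dy": -0.3,"dz": 1.9,"rx": 0,"ry": 0,"rz": 0,"fingers": 1},{"dx": 7.3,"dy": -0.3,"dz": 1.9,"rx": 0,"ry": 0,"rz": 0,"fingers": 1},{"dx": 7.3,"dy": -0.3,"dz": 1.9,"rx": 0,"ry": 0,"rz": 0,"fingers": 1},{"dx": 7.3,"dy": -0.3,"dz": 1.9,"rx": 0,"ry": 0,"rz": 0,"fingers": 1}]}}

```text
clock: 7.3
tcp_pos: [0.6322, -0.0473, 0.3711]
orientation: [0.001, 0.719, 0.695, 0.001]
wrist_force: [-6.2, -0.1, 5.5]
finger_gap: 0.0086
```

Call:
{"method": "servo_tool", "body": {"deltas": [{"dx": 7.5,"dy": -0.3,"dz": 0.9,"rx": 0,"ry": 0,"rz": 0,"fingers": 1},{"dx": 7.5,"dy": -0.3,"dz": 0.9,"rx": 0,"ry": 0,"rz": 0,"fingers": 1},{"dx": 7.5,"dy": -0.3,"dz": 0.9,"rx": 0,"ry": 0,"rz": 0,"fingers": 1},{"dx": 7.5,"dy": -0.3,"dz": 0.9,"rx": 0,"ry": 0,"rz": 0,"fingers": 1},{"dx": 7.5,"dy": -0.3,"dz": -0.2,"rx": 0,"ry": 0,"rz": 0,"fingers": 1},{"dx": 7.5,"dy": -0.3,"dz": -0.2,"rx": 0,"ry": 0,"rz": 0,"fingers": 1},{"dx": 7.5,"dy": -0.3,"dz": -0.2,"rx": 0,"ry": 0,"rz": 0,"fingers": 1},{"dx": 5,"dy": -0.3,"dz": -0.2,"rx": 0,"ry": 0,"rz": 0,"fingers": 1}]}}

```text
clock: 8.1
tcp_pos: [0.6907, -0.0493, 0.3731]
orientation: [0.001, 0.719, 0.695, 0.002]
wrist_force: [-4.6, 0.9, 3.5]
finger_gap: 0.0085
```

```bash
cat > v.py <<'E'
import sys
from h import *
s=env.get_state(); print(s['clock'],s['tcp_pos'].round(4),s['wrist_force'].round(1),s['joint_pos'].round(3))
c=cam('scene'); save(c,sys.argv[1],crop=[int(v) for v in sys.argv[2:6]] if len(sys.argv)>2 else None,k=float(sys.argv[6]) if len(sys.argv)>6 else 1.5)
E
python3 v.py s1.png 100 60 400 350 2
```

```text
8.1 [ 0.6907 -0.0493  0.3731] [-4.6  0.9  3.5] [-0.188  0.569  0.607  1.605  0.002  1.417]
```

View pics/s1.png

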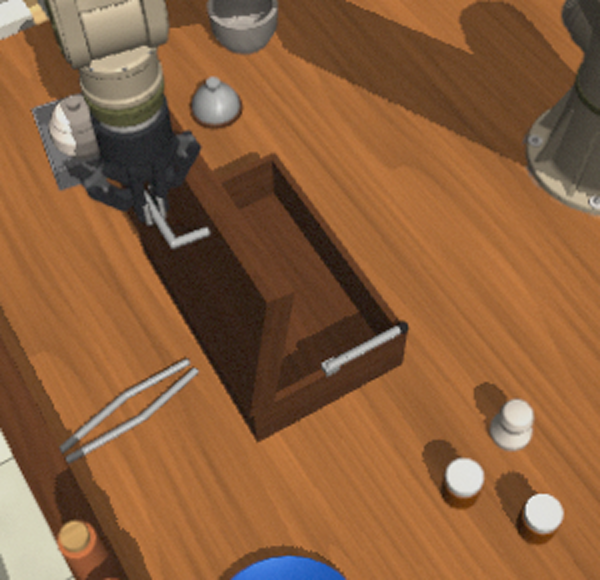

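Call:
{"method": "servo_tool", "body": {"deltas": [{"dx": 0,"dy": 0,"dz": 0,"rx": 0,"ry": 0,"rz": 0,"fingers": 0.4},{"dx": 0,"dy": 0,"dz": 0,"rx": 0,"ry": 0,"rz": 0,"fingers": 0.4},{"dx": 0,"dy": 0,"dz": 0,"rx": 0,"ry": 0,"rz": 0,"fingers": 0.4},{"dx": 0,"dy": 0,"dz": 5,"rx": 0,"ry": 0,"rz": 0,"fingers": 0.4},{"dx": 0,"dy": 0,"dz": 15,"rx": 0,"ry": 0,"rz": 0,"fingers": 0.4},{"dx": 0,"dy": 0,"dz": 20,"rx": 0,"ry": 0,"rz": 0,"fingers": 0.4},{"dx": 0,"dy": 0,"dz": 25,"rx": 0,"ry": 0,"rz": 0,"fingers": 0.4},{"dx": 0,"dy": 0,"dz": 25,"rx": 0,"ry": 0,"rz": 0,"fingers": 0.4}]}}

```text
clock: 8.95
tcp_pos: [0.6896, -0.05, 0.4617]
orientation: [0.0, 0.719, 0.695, 0.0]
wrist_force: [0.1, -0.7, 1.2]
finger_gap: 0.0255
```

Call:
{"method": "servo_tool", "body": {"deltas": [{"dx": -25,"dy": 15,"dz": 0,"rx": 0,"ry": 0,"rz": 0.14,"fingers": -0.2},{"dx": -25,"dy": 15,"dz": 0,"rx": 0,"ry": 0,"rz": 0.14,"fingers": -0.2},{"dx": -25,"dy": 15,"dz": 0,"rx": 0,"ry": 0,"rz": 0.14,"fingers": -0.2},{"dx": -25,"dy": 15,"dz": 0,"rx": 0,"ry": 0,"rz": 0.14,"fingers": -0.2},{"dx": -25,"dy": 15,"dz": 0,"rx": 0,"ry": 0,"rz": 0.14,"fingers": -0.2},{"dx": -25,"dy": 15,"dz": 0,"rx": 0,"ry": 0,"rz": 0.14,"fingers": -0.2},{"dx": -25,"dy": 15,"dz": 0,"rx": 0,"ry": 0,"rz": 0.14,"fingers": -0.2},{"dx": -25,"dy": 15,"dz": 0,"rx": 0,"ry": 0,"rz": 0.14,"fingers": -0.2}]}}

```text
clock: 9.75
tcp_pos: [0.4888, 0.0705, 0.4609]
orientation: [0.0, 0.237, 0.971, 0.0]
wrist_force: [-0.4, 0.7, 0.0]
finger_gap: 0.051
```

Call:
{"method": "servo_tool", "body": {"deltas": [{"dx": -8,"dy": 6.7,"dz": -23,"rx": 0,"ry": 0,"rz": 0.056,"fingers": -0.2},{"dx": -8,"dy": 6.7,"dz": -23,"rx": 0,"ry": 0,"rz": 0.056,"fingers": -0.2},{"dx": -8,"dy": 6.7,"dz": -23,"rx": 0,"ry": 0,"rz": 0.056,"fingers": -0.2},{"dx": -8,"dy": 6.7,"dz": -23,"rx": 0,"ry": 0,"rz": 0.056,"fingers": -0.2},{"dx": -8,"dy": 6.7,"dz": -23,"rx": 0,"ry": 0,"rz": 0.056,"fingers": -0.2},{"dx": -8,"dy": 6.7,"dz": -23,"rx": 0,"ry": 0,"rz": 0.056,"fingers": -0.2},{"dx": -8,"dy": 6.7,"dz": -23,"rx": 0,"ry": 0,"rz": 0.056,"fingers": -0.2},{"dx": -8,"dy": 6.7,"dz": -23,"rx": 0,"ry": 0,"rz": 0.056,"fingers": -0.2}]}}

```text
clock: 10.55
tcp_pos: [0.4258, 0.1238, 0.276]
orientation: [0.001, 0.017, 1.0, 0.0]
wrist_force: [0.7, 0.2, 0.6]
finger_gap: 0.0511
```

Call:
{"method": "servo_tool", "body": {"deltas": [{"dx": 0,"dy": 0,"dz": 0,"rx": 0,"ry": -0.1,"rz": 0,"fingers": -0.2},{"dx": 0,"dy": 0,"dz": 0,"rx": 0,"ry": -0.1,"rz": 0,"fingers": -0.2},{"dx": 0,"dy": 0,"dz": 0,"rx": 0,"ry": -0.1,"rz": 0,"fingers": -0.2},{"dx": 0,"dy": 0,"dz": 0,"rx": 0,"ry": -0.1,"rz": 0,"fingers": -0.2},{"dx": 0,"dy": 0,"dz": 0,"rx": 0,"ry": -0.1,"rz": 0,"fingers": -0.2},{"dx": 0,"dy": 0,"dz": 0,"rx": 0,"ry": -0.1,"rz": 0,"fingers": -0.2},{"dx": 0,"dy": 0,"dz": 0,"rx": 0,"ry": -0.1,"rz": 0,"fingers": -0.2},{"dx": 0,"dy": 0,"dz": 0,"rx": 0,"ry": 0,"rz": 0,"fingers": -0.2}]}}

```text
clock: 11.35
tcp_pos: [0.423, 0.1234, 0.274]
orientation: [0.342, 0.017, 0.94, 0.006]
wrist_force: [-1.1, -0.4, -0.0]
finger_gap: 0.0512
```

```bash
cat > w.py <<'E'
import sys
from h import *
c=cam('wrist'); save(c,sys.argv[1],k=1.5); s=env.get_state()
print(s['clock'],s['tcp_pos'].round(4),q2R(s['orientation']).round(3).tolist(),s['joint_pos'].round(3))
for P in eval(sys.argv[2]): print(P,np.array(proj(c,P))*1.5)
E
python3 w.py w2.png "[[.465,.125,.095],[.570,.1216,.095],[.49,.124,.095]]"
```

```text
11.4 [0.4243 0.1235 0.2753] [[-0.766, 0.028, 0.642], [0.036, 0.999, 0.0], [-0.642, 0.024, -0.767]] [ 0.152 -0.346 -0.886  0.339 -0.097  0.153]
[0.465, 0.125, 0.095] [386.55906027 149.78829138]
[0.57, 0.1216, 0.095] [386.09539783 261.83945582]
[0.49, 0.124, 0.095] [386.09932899 184.01986763]
```

View pics/w2.png

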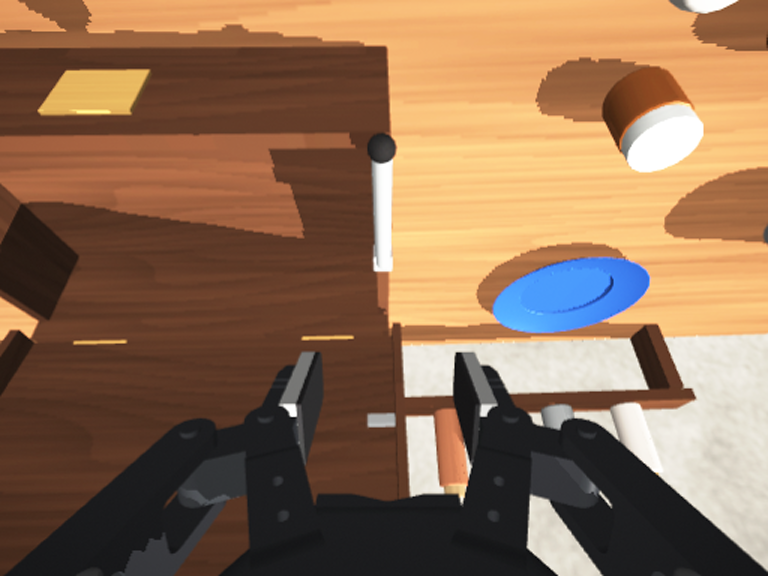

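Call:
{"method": "servo_tool", "body": {"deltas": [{"dx": 3.3,"dy": -0.1,"dz": -17.9,"rx": 0,"ry": 0,"rz": 0,"fingers": -0.2},{"dx": 3.3,"dy": -0.1,"dz": -17.9,"rx": 0,"ry": 0,"rz": 0,"fingers": -0.2},{"dx": 3.3,"dy": -0.1,"dz": -17.9,"rx": 0,"ry": 0,"rz": 0,"fingers": -0.2},{"dx": 3.3,"dy": -0.1,"dz": -17.9,"rx": 0,"ry": 0,"rz": 0,"fingers": -0.2},{"dx": 3.3,"dy": -0.1,"dz": -17.9,"rx": 0,"ry": 0,"rz": 0,"fingers": -0.2},{"dx": 3.3,"dy": -0.1,"dz": -17.9,"rx": 0,"ry": 0,"rz": 0,"fingers": -0.2},{"dx": 3.3,"dy": -0.1,"dz": -17.9,"rx": 0,"ry": 0,"rz": 0,"fingers": -0.2},{"dx": 0,"dy": 0,"dz": 0,"rx": 0,"ry": 0,"rz": 0,"fingers": 0}], "newtons": 25}}

```text
clock: 12.2
tcp_pos: [0.4623, 0.128, 0.1614]
orientation: [0.333, 0.018, 0.943, 0.004]
wrist_force: [-0.1, -0.0, -0.4]
finger_gap: 0.0426
```

Call:
{"method": "servo_tool", "body": {"deltas": [{"dx": 0,"dy": 0,"dz": 0,"rx": 0,"ry": 0,"rz": 0,"fingers": 1},{"dx": 0,"dy": 0,"dz": 0,"rx": 0,"ry": 0,"rz": 0,"fingers": 1},{"dx": 0,"dy": 0,"dz": 0,"rx": 0,"ry": 0,"rz": 0,"fingers": 1},{"dx": 0,"dy": 0,"dz": 0,"rx": 0,"ry": 0,"rz": 0,"fingers": 1}]}}

```text
clock: 12.6
tcp_pos: [0.4606, 0.128, 0.1629]
orientation: [0.335, 0.018, 0.942, 0.004]
wrist_force: [0.1, -0.1, 0.3]
finger_gap: -0.0001
```

```bash
python3 w.py w3.png "[]"; python3 - <<'E'
import numpy as np
t=np.linspace(0,2.3,13); p=80*np.stack([-np.cos(t),np.sin(t)],1); print((np.diff(p,axis=0)/2).round(1).tolist())
E
```

```text
12.65 [0.4605 0.128  0.1628] [[-0.775, 0.031, 0.632], [0.037, 0.999, -0.004], [-0.631, 0.02, -0.775]] [ 0.15  -0.073 -1.026 -0.06  -0.099  0.154]
[[0.7, 7.6], [2.2, 7.3], [3.5, 6.8], [4.8, 6.0], [5.8, 5.0], [6.7, 3.8], [7.3, 2.4], [7.6, 1.0], [7.6, -0.4], [7.4, -1.9], [6.9, -3.3], [6.2, -4.5]]
```

View pics/w3.png

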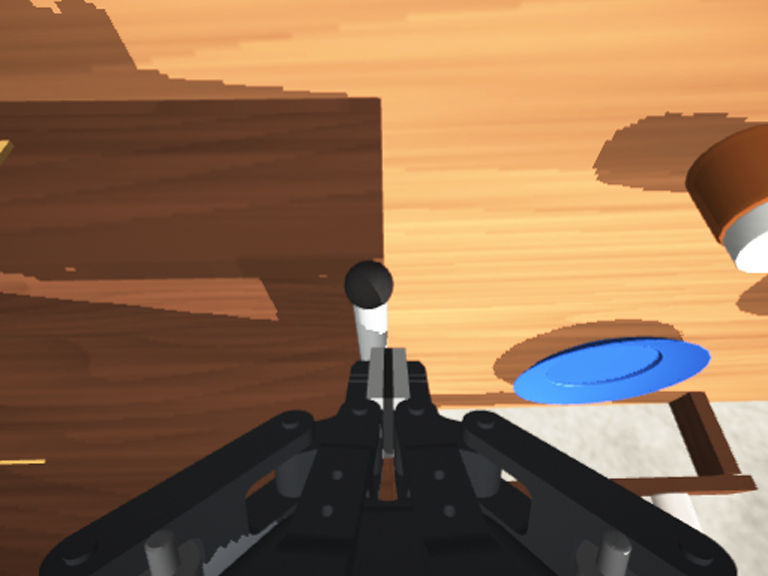

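Call:
{"method": "servo_tool", "body": {"deltas": [{"dx": 0,"dy": -1,"dz": 8,"rx": 0,"ry": 0,"rz": 0,"fingers": 0.1},{"dx": 0,"dy": -1,"dz": 8,"rx": 0,"ry": 0,"rz": 0,"fingers": 0.1},{"dx": 2,"dy": -1,"dz": 4,"rx": 0,"ry": 0.1,"rz": 0,"fingers": 0.1},{"dx": 3,"dy": -1,"dz": 0,"rx": 0,"ry": 0.1,"rz": 0,"fingers": 0.1},{"dx": 3,"dy": -0.5,"dz": 0,"rx": 0,"ry": 0.1,"rz": 0,"fingers": 0.1},{"dx": 0,"dy": 0,"dz": 0,"rx": 0,"ry": 0,"rz": 0,"fingers": 0.1},{"dx": 0,"dy": 0,"dz": -8,"rx": 0,"ry": 0,"rz": 0,"fingers": 0.1},{"dx": 0,"dy": 0,"dz": -8,"rx": 0,"ry": 0,"rz": 0,"fingers": 0.1}]}}

```text
clock: 13.45
tcp_pos: [0.4673, 0.1235, 0.165]
orientation: [0.191, 0.018, 0.982, 0.001]
wrist_force: [-0.4, 0.1, -0.4]
finger_gap: 0.0384
```

```bash
python3 w.py w4.png "[[.465,.123,.095],[.570,.1196,.095]]"
```

```text
13.5 [0.466  0.1233 0.1631] [[-0.928, 0.036, 0.371], [0.036, 0.999, -0.005], [-0.371, 0.009, -0.929]] [ 0.114  0.019 -0.755  0.42  -0.047  0.143]
[0.465, 0.123, 0.095] [387.00266961 308.5357747 ]
[0.57, 0.1196, 0.095] [387.73684145 456.08436719]
```

Call:
{"method": "servo_tool", "body": {"deltas": [{"dx": 2,"dy": 0,"dz": -3,"rx": 0,"ry": 0,"rz": 0,"fingers": 0.1},{"dx": 2,"dy": 0,"dz": -3,"rx": 0,"ry": 0,"rz": 0,"fingers": 0.1},{"dx": 0,"dy": 0,"dz": 0,"rx": 0,"ry": 0,"rz": 0,"fingers": 1},{"dx": 0,"dy": 0,"dz": 0,"rx": 0,"ry": 0,"rz": 0,"fingers": 1},{"dx": 0,"dy": 0,"dz": 0,"rx": 0,"ry": 0,"rz": 0,"fingers": 1},{"dx": 0,"dy": 0,"dz": 0,"rx": 0,"ry": 0,"rz": 0,"fingers": 1}], "newtons": 25}}

```text
clock: 14.1
tcp_pos: [0.4723, 0.1226, 0.1601]
orientation: [0.19, 0.019, 0.982, 0.0]
wrist_force: [-0.9, -5.6, -0.2]
finger_gap: 0.0106
```

```bash
python3 - <<'E'
import numpy as np
from h import *
s=env.get_state(); print(s['tcp_pos'],s['wrist_force'],s['finger_gap'])
t=np.linspace(0,2.35,13); tilt=.38+np.clip((t-.6)/1.4,0,1)*.32
d=np.stack([np.sin(tilt),-np.cos(tilt)],1)
p=75*np.stack([-np.cos(t),np.sin(t)],1)-65*d
D=np.diff(p,axis=0)/2
for a,b in zip(D,np.diff(tilt)/2): print(a.round(1),-b.round(3))
E
```

```text
[0.47231216 0.1226321  0.16008129] [-0.9282207  -5.55118704 -0.24713494] 0.01055868809486757
[0.7 7.3] -0.0
[2.1 7. ] -0.0
[3.4 6.5] -0.0
[3.4 5.1] -0.021
[4.3 4. ] -0.022
[5.2 2.8] -0.022
[5.8 1.4] -0.022
[ 6.1 -0. ] -0.022
[ 6.1 -1.5] -0.022
[ 5.9 -3. ] -0.022
[ 6.2 -3.6] -0.005
[ 5.7 -4.6] -0.0
```

Call:
{"method": "servo_tool", "body": {"deltas": [{"dx": 0.7,"dy": 0,"dz": 7.3,"rx": 0,"ry": 0,"rz": 0,"fingers": 1},{"dx": 0.7,"dy": 0,"dz": 7.3,"rx": 0,"ry": 0,"rz": 0,"fingers": 1},{"dx": 2.1,"dy": -0.1,"dz": 7.0,"rx": 0,"ry": 0,"rz": 0,"fingers": 1},{"dx": 2.1,"dy": -0.1,"dz": 7.0,"rx": 0,"ry": 0,"rz": 0,"fingers": 1},{"dx": 3.4,"dy": -0.1,"dz": 6.5,"rx": 0,"ry": 0,"rz": 0,"fingers": 1},{"dx": 3.4,"dy": -0.1,"dz": 6.5,"rx": 0,"ry": 0,"rz": 0,"fingers": 1},{"dx": 3.4,"dy": -0.1,"dz": 5.1,"rx": 0,"ry": -0.021,"rz": 0,"fingers": 1},{"dx": 3.4,"dy": -0.1,"dz": 5.1,"rx": 0,"ry": -0.021,"rz": 0,"fingers": 1}]}}

```text
clock: 14.9
tcp_pos: [0.4922, 0.1228, 0.2122]
orientation: [0.211, 0.019, 0.977, 0.002]
wrist_force: [-0.4, 0.0, -0.4]
finger_gap: -0.0001
```

Call:
{"method": "servo_tool", "body": {"deltas": [{"dx": 4.3,"dy": -0.1,"dz": 4.0,"rx": 0,"ry": -0.022,"rz": 0,"fingers": 1},{"dx": 4.3,"dy": -0.1,"dz": 4.0,"rx": 0,"ry": -0.022,"rz": 0,"fingers": 1},{"dx": 5.2,"dy": -0.2,"dz": 2.8,"rx": 0,"ry": -0.022,"rz": 0,"fingers": 1},{"dx": 5.2,"dy": -0.2,"dz": 2.8,"rx": 0,"ry": -0.022,"rz": 0,"fingers": 1},{"dx": 5.8,"dy": -0.2,"dz": 1.4,"rx": 0,"ry": -0.022,"rz": 0,"fingers": 1},{"dx": 5.8,"dy": -0.2,"dz": 1.4,"rx": 0,"ry": -0.022,"rz": 0,"fingers": 1},{"dx": 6.1,"dy": -0.2,"dz": 0,"rx": 0,"ry": -0.022,"rz": 0,"fingers": 1},{"dx": 6.1,"dy": -0.2,"dz": 0,"rx": 0,"ry": -0.022,"rz": 0,"fingers": 1}]}}

```text
clock: 15.7
tcp_pos: [0.5349, 0.1214, 0.2283]
orientation: [0.297, 0.018, 0.955, 0.003]
wrist_force: [-0.1, 0.2, 0.2]
finger_gap: -0.0005
```

Call:
{"method": "servo_tool", "body": {"deltas": [{"dx": 6.1,"dy": -0.2,"dz": -1.5,"rx": 0,"ry": -0.022,"rz": 0,"fingers": 1},{"dx": 6.1,"dy": -0.2,"dz": -1.5,"rx": 0,"ry": -0.022,"rz": 0,"fingers": 1},{"dx": 5.9,"dy": -0.2,"dz": -3.0,"rx": 0,"ry": -0.022,"rz": 0,"fingers": 1},{"dx": 5.9,"dy": -0.2,"dz": -3.0,"rx": 0,"ry": -0.022,"rz": 0,"fingers": 1},{"dx": 6.2,"dy": -0.2,"dz": -3.6,"rx": 0,"ry": -0.005,"rz": 0,"fingers": 1},{"dx": 6.2,"dy": -0.2,"dz": -3.6,"rx": 0,"ry": -0.005,"rz": 0,"fingers": 1},{"dx": 5.7,"dy": -0.2,"dz": -4.6,"rx": 0,"ry": 0,"rz": 0,"fingers": 1},{"dx": 5.7,"dy": -0.2,"dz": -4.6,"rx": 0,"ry": 0,"rz": 0,"fingers": 1}]}}

```text
clock: 16.5
tcp_pos: [0.5829, 0.1198, 0.2026]
orientation: [0.342, 0.018, 0.939, 0.004]
wrist_force: [-0.3, 0.4, -0.9]
finger_gap: -0.0002
```

```bash
python3 v.py s2.png 100 60 400 350 2; python3 - <<'E'
from h import *
s=env.get_state();Rm=q2R(s['orientation']); print(s['tcp_pos']+.065*Rm[:,2])
E
```

```text
16.5 [0.5829 0.1198 0.2026] [-0.3  0.4 -0.9] [ 0.092  0.075 -0.757  0.042 -0.064  0.108]
[0.62504632 0.11940247 0.1521831 ]
```

View pics/s2.png

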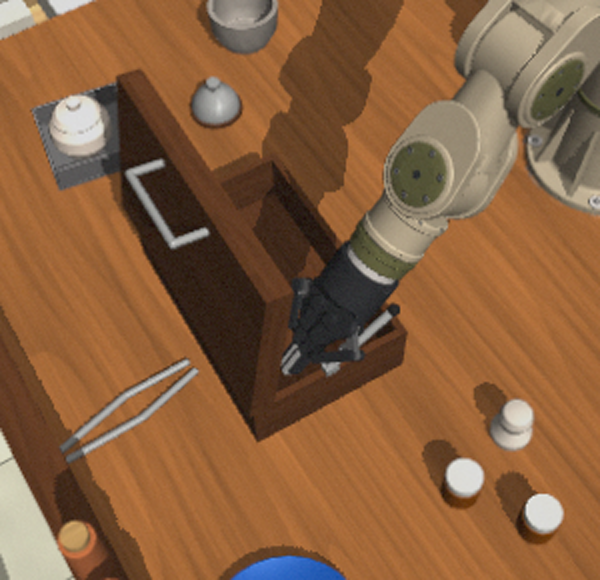

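```bash
python3 - <<'E'
from h import *
c=cam('scene'); o,v=ray(c,(297.5,215)); k=(.121-o[1])/v[1]; p=o+k*v; print(p, np.arctan2(p[2]-.095,.570-p[0]), np.hypot(p[2]-.095,.57-p[0]))
E
```

```text
[0.47628671 0.121      0.14594999] 0.497977633598402 0.10666809225550831
```

Call:
{"method": "servo_tool", "body": {"deltas": [{"dx": -5,"dy": 0,"dz": 30,"rx": 0,"ry": 0,"rz": 0,"fingers": 1},{"dx": -5,"dy": 0,"dz": 30,"rx": 0,"ry": 0,"rz": 0,"fingers": 1},{"dx": -5,"dy": 0,"dz": 30,"rx": 0,"ry": 0,"rz": 0,"fingers": 0.1},{"dx": -23,"dy": 0.5,"dz": 0,"rx": 0,"ry": 0.0625,"rz": 0,"fingers": 0.1},{"dx": -23,"dy": 0.5,"dz": 0,"rx": 0,"ry": 0.0625,"rz": 0,"fingers": 0.1},{"dx": -23,"dy": 0.5,"dz": 0,"rx": 0,"ry": 0.0625,"rz": 0,"fingers": 0.1},{"dx": -22,"dy": 0.5,"dz": 0,"rx": 0,"ry": 0.0625,"rz": 0,"fingers": 0.1},{"dx": 0,"dy": 0,"dz": -10,"rx": 0,"ry": 0,"rz": 0,"fingers": 0.1}]}}

```text
clock: 17.4
tcp_pos: [0.4762, 0.1221, 0.2848]
orientation: [0.223, 0.018, 0.975, 0.002]
wrist_force: [0.1, 0.6, -0.2]
finger_gap: 0.0387
```

Call:
{"method": "servo_tool", "body": {"deltas": [{"dx": 0,"dy": 0,"dz": -20,"rx": 0,"ry": 0,"rz": 0,"fingers": 0.1},{"dx": 0,"dy": 0,"dz": -20,"rx": 0,"ry": 0,"rz": 0,"fingers": 0.1},{"dx": 0,"dy": 0,"dz": -20,"rx": 0,"ry": 0,"rz": 0,"fingers": 0.1},{"dx": 0,"dy": 0,"dz": -20,"rx": 0,"ry": 0,"rz": 0,"fingers": 0.1},{"dx": 0,"dy": 0,"dz": -20,"rx": 0,"ry": 0,"rz": 0,"fingers": 0.1},{"dx": 0,"dy": 0,"dz": 0,"rx": 0,"ry": 0,"rz": 0,"fingers": 1},{"dx": 0,"dy": 0,"dz": 0,"rx": 0,"ry": 0,"rz": 0,"fingers": 1},{"dx": 0,"dy": 0,"dz": 0,"rx": 0,"ry": 0,"rz": 0,"fingers": 1}], "newtons": 60}}

```text
clock: 18.2
tcp_pos: [0.4764, 0.122, 0.183]
orientation: [0.222, 0.018, 0.975, 0.002]
wrist_force: [2.9, 1.3, -5.4]
finger_gap: 0.0106
```

```bash
python3 - <<'E'
from h import *
s=env.get_state();Rm=q2R(s['orientation']); g=s['tcp_pos']+.054*Rm[:,2]; print(s['tcp_pos'],g,s['finger_gap'],s['wrist_force'],Rm[:,2], np.degrees(np.arctan2(g[2]-.095,.57-g[0])))
r=np.hypot(g[2]-.095,.57-g[0])*1000; a0=np.arctan2(g[2]-.095,.57-g[0]); t0=np.arctan2(Rm[0,2],-Rm[2,2])
t=np.linspace(a0,2.35,13); tilt=t0+np.clip((t-.6)/1.4,0,1)*(.7-t0)
d=np.stack([np.sin(tilt),-np.cos(tilt)],1)
D=np.diff(r*np.stack([-np.cos(t),np.sin(t)],1)-54*d,axis=0)/2
for a,b in zip(D,np.diff(tilt)/2): print(a.round(1),-b.round(3))
E
```

```text
[0.47639492 0.12203233 0.18304732] [0.4998119  0.12182667 0.1343893 ] 0.010601929553071824 [ 2.87957781  1.2557655  -5.42804429] [ 0.43364777 -0.00380867 -0.90107442] 29.30097777360933
[3.1 5. ] -0.006
[3.5 4.2] -0.014
[4.2 3.5] -0.014
[4.7 2.7] -0.014
[5.1 1.8] -0.014
[5.4 0.9] -0.014
[ 5.5 -0. ] -0.014
[ 5.5 -1. ] -0.014
[ 5.4 -1.9] -0.014
[ 5.3 -2.7] -0.01
[ 5.3 -3.2] -0.0
[ 4.7 -4. ] -0.0
```

Call:
{"method": "servo_tool", "body": {"deltas": [{"dx": 3.1,"dy": -0.1,"dz": 5.0,"rx": 0,"ry": -0.006,"rz": 0,"fingers": 1},{"dx": 3.1,"dy": -0.1,"dz": 5.0,"rx": 0,"ry": -0.006,"rz": 0,"fingers": 1},{"dx": 3.5,"dy": -0.1,"dz": 4.2,"rx": 0,"ry": -0.014,"rz": 0,"fingers": 1},{"dx": 3.5,"dy": -0.1,"dz": 4.2,"rx": 0,"ry": -0.014,"rz": 0,"fingers": 1},{"dx": 4.2,"dy": -0.1,"dz": 3.5,"rx": 0,"ry": -0.014,"rz": 0,"fingers": 1},{"dx": 4.2,"dy": -0.1,"dz": 3.5,"rx": 0,"ry": -0.014,"rz": 0,"fingers": 1},{"dx": 4.7,"dy": -0.1,"dz": 2.7,"rx": 0,"ry": -0.014,"rz": 0,"fingers": 1},{"dx": 4.7,"dy": -0.1,"dz": 2.7,"rx": 0,"ry": -0.014,"rz": 0,"fingers": 1}]}}

```text
clock: 19.0
tcp_pos: [0.5098, 0.1211, 0.2163]
orientation: [0.272, 0.018, 0.962, 0.003]
wrist_force: [-0.8, 0.9, 0.4]
finger_gap: 0.0003
```

```bash
python3 w.py w5.png "[[.570,.1200,.095]]"
```

```text
19.05 [0.5107 0.1212 0.2172] [[-0.85, 0.034, 0.526], [0.037, 0.999, -0.004], [-0.526, 0.016, -0.85]] [ 0.106 -0.041 -0.739  0.321 -0.06   0.128]
[0.57, 0.12, 0.095] [387.5408794  289.00159569]
```

View pics/w5.png

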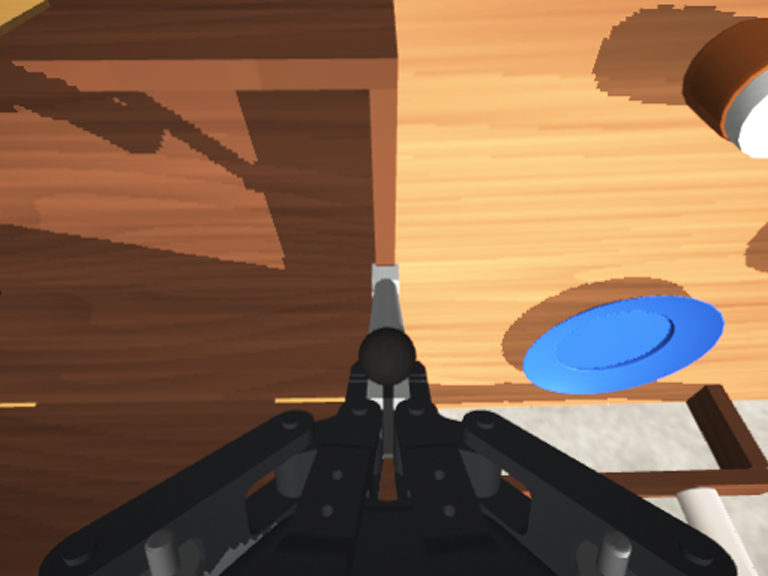

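```bash
python3 - <<'E'
from h import *
c=cam('wrist'); s=env.get_state()
for uv in [(387,355),(386,273)]:
    o,v=ray(c,np.array(uv)/1.5); k=(.121-o[1])/v[1]
    # intersect with circle r=.105 about pivot in xz
    piv=np.array([.570,.095]); O=np.array([o[0],o[2]]);V=np.array([v[0],v[2]])
    a=V@V;b=2*V@(O-piv);cc=(O-piv)@(O-piv)-.105**2; D=b*b-4*a*cc
    print(o, np.rad2deg(0))
    for sg in (-1,1):
        k=(-b+sg*np.sqrt(D))/2/a; p=O+k*V; print(k,p,np.arctan2(p[1]-.095,.57-p[0]))
print('tip',s['tcp_pos']+.073*q2R(s['orientation'])[:,2])
E
```

```text
[0.40675075 0.12323082 0.23326777] 0.0
0.11076734544438392 [0.50340949 0.17618315] 0.8838290358357417
0.3053923861565015 [0.67324486 0.07588197] -2.9584948101438107
[0.40675075 0.12323082 0.23326777] 0.0
0.10899210689318511 [0.48762655 0.16011233] 0.6688923451871643
0.3184114638093711 [0.64302275 0.01955016] -2.339848917717586
tip [0.54838071 0.12085491 0.15454273]
```

Call:
{"method": "servo_tool", "body": {"deltas": [{"dx": 0,"dy": 0,"dz": 30,"rx": 0,"ry": 0,"rz": 0,"fingers": 1},{"dx": 0,"dy": 0,"dz": 35,"rx": 0,"ry": 0,"rz": 0,"fingers": 1},{"dx": -25,"dy": 0,"dz": 0,"rx": 0,"ry": 0.035,"rz": 0,"fingers": 1},{"dx": -25,"dy": 0,"dz": 0,"rx": 0,"ry": 0.035,"rz": 0,"fingers": 1},{"dx": -26,"dy": 0,"dz": 0,"rx": 0,"ry": 0.035,"rz": 0,"fingers": 1},{"dx": 0,"dy": 0,"dz": -30,"rx": 0,"ry": 0,"rz": 0,"fingers": 1},{"dx": 0,"dy": 0,"dz": -30,"rx": 0,"ry": 0,"rz": 0,"fingers": 1},{"dx": 0,"dy": 0,"dz": -30,"rx": 0,"ry": 0,"rz": 0,"fingers": 1}]}}

```text
clock: 19.9
tcp_pos: [0.4329, 0.1213, 0.1899]
orientation: [0.221, 0.018, 0.975, 0.002]
wrist_force: [0.5, 0.5, -0.5]
finger_gap: -0.0001
```

```bash
python3 - <<'E'
from h import *
s=env.get_state();d=q2R(s['orientation'])[:,2]; tip=s['tcp_pos']+.073*d; print(s['tcp_pos'],tip,s['wrist_force'],s['joint_pos'])
t=np.linspace(.75,2.45,16); p=1000*np.array([.57,.095])+70*np.stack([-np.cos(t),np.sin(t)],1)-17*np.stack([np.sin(t),np.cos(t)],1)
p=np.vstack([1000*tip[[0,2]],p]); print(p.round(0).tolist()); print(np.diff(p,axis=0).round(1).tolist())
E
```

```text
[0.43288623 0.12126154 0.18994361] [0.46432877 0.12098733 0.12406272] [ 0.50455618  0.46679125 -0.47822257] [ 0.12331834 -0.11344084 -0.82703971  0.41527838 -0.05673931  0.14842415]
[[464.0, 124.0], [507.0, 130.0], [512.0, 137.0], [517.0, 143.0], [523.0, 149.0], [529.0, 154.0], [536.0, 158.0], [543.0, 162.0], [551.0, 165.0], [559.0, 166.0], [567.0, 167.0], [575.0, 167.0], [583.0, 166.0], [591.0, 164.0], [599.0, 161.0], [606.0, 157.0], [613.0, 153.0]]
[[42.9, 6.2], [4.4, 6.9], [5.1, 6.3], [5.8, 5.7], [6.4, 5.0], [7.0, 4.3], [7.4, 3.4], [7.7, 2.6], [8.0, 1.7], [8.1, 0.8], [8.2, -0.1], [8.1, -1.1], [7.9, -2.0], [7.6, -2.9], [7.3, -3.7], [6.8, -4.5]]
```

Call:
{"method": "servo_tool", "body": {"deltas": [{"dx": 14,"dy": 0,"dz": 2,"rx": 0,"ry": 0,"rz": 0,"fingers": 1},{"dx": 14,"dy": 0,"dz": 2,"rx": 0,"ry": 0,"rz": 0,"fingers": 1},{"dx": 14,"dy": 0,"dz": 2,"rx": 0,"ry": 0,"rz": 0,"fingers": 1},{"dx": 4.4,"dy": 0,"dz": 6.9,"rx": 0,"ry": 0,"rz": 0,"fingers": 1},{"dx": 5.1,"dy": -0.1,"dz": 6.3,"rx": 0,"ry": 0,"rz": 0,"fingers": 1},{"dx": 5.8,"dy": -0.2,"dz": 5.7,"rx": 0,"ry": 0,"rz": 0,"fingers": 1},{"dx": 6.4,"dy": -0.2,"dz": 5,"rx": 0,"ry": 0,"rz": 0,"fingers": 1},{"dx": 7,"dy": -0.2,"dz": 4.3,"rx": 0,"ry": 0,"rz": 0,"fingers": 1}]}}

```text
clock: 20.7
tcp_pos: [0.5022, 0.1203, 0.2235]
orientation: [0.218, 0.018, 0.976, 0.002]
wrist_force: [-0.9, -0.3, -1.5]
finger_gap: 0.0002
```

Call:
{"method": "servo_tool", "body": {"deltas": [{"dx": 7.4,"dy": -0.2,"dz": 3.4,"rx": 0,"ry": 0,"rz": 0,"fingers": 1},{"dx": 7.7,"dy": -0.2,"dz": 2.6,"rx": 0,"ry": 0,"rz": 0,"fingers": 1},{"dx": 8,"dy": -0.2,"dz": 1.7,"rx": 0,"ry": 0,"rz": 0,"fingers": 1},{"dx": 8.1,"dy": -0.3,"dz": 0.8,"rx": 0,"ry": 0,"rz": 0,"fingers": 1},{"dx": 8.2,"dy": -0.3,"dz": -0.1,"rx": 0,"ry": 0,"rz": 0,"fingers": 1},{"dx": 8.1,"dy": -0.3,"dz": -1.1,"rx": 0,"ry": 0,"rz": 0,"fingers": 1},{"dx": 7.9,"dy": -0.3,"dz": -2,"rx": 0,"ry": 0,"rz": 0,"fingers": 1},{"dx": 7.6,"dy": -0.2,"dz": -2.9,"rx": 0,"ry": 0,"rz": 0,"fingers": 1}]}}

```text
clock: 21.5
tcp_pos: [0.5657, 0.1183, 0.2251]
orientation: [0.218, 0.019, 0.976, 0.002]
wrist_force: [-0.8, 0.1, 0.8]
finger_gap: -0.0003
```

```bash
python3 w.py w6.png "[]"; python3 - <<'E'
from h import *
print(env.get_state()['wrist_force'])
E
```

```text
21.55 [0.5666 0.1182 0.2248] [[-0.904, 0.036, 0.426], [0.037, 0.999, -0.005], [-0.426, 0.012, -0.905]] [ 0.083  0.1   -0.516  0.516 -0.04   0.112]
[ 0.40466543 -0.30985395 -0.41513814]
```

View pics/w6.png

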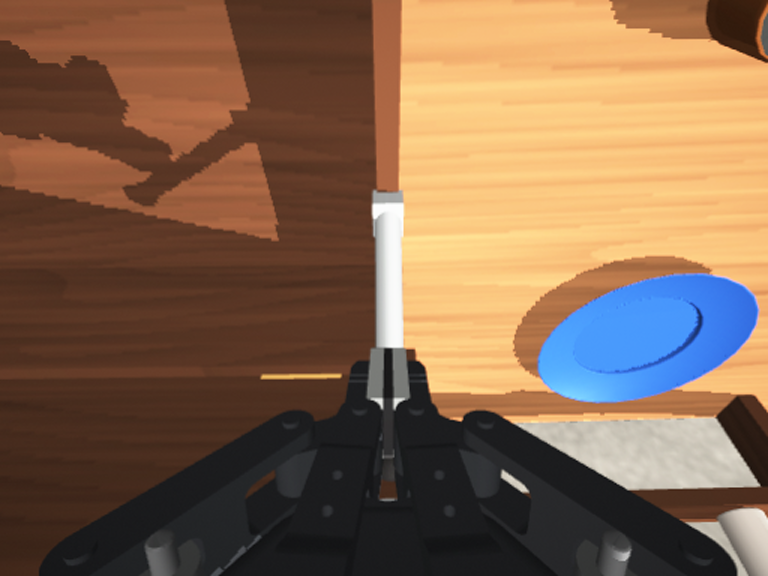

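Call:
{"method": "servo_tool", "body": {"deltas": [{"dx": 7.3,"dy": -0.2,"dz": -3.7,"rx": 0,"ry": 0,"rz": 0,"fingers": 1},{"dx": 6.8,"dy": -0.2,"dz": -4.5,"rx": 0,"ry": 0,"rz": 0,"fingers": 1},{"dx": 2.5,"dy": 0,"dz": -2,"rx": 0,"ry": 0,"rz": 0,"fingers": 1},{"dx": 0,"dy": 0,"dz": 0,"rx": 0,"ry": 0,"rz": 0,"fingers": 1}]}}

```text
clock: 21.95
tcp_pos: [0.5813, 0.118, 0.2154]
orientation: [0.218, 0.018, 0.976, 0.002]
wrist_force: [-8.6, -0.5, 9.0]
finger_gap: -0.0002
```

Call:
{"method": "servo_tool", "body": {"deltas": [{"dx": -20,"dy": 0,"dz": 15,"rx": 0,"ry": 0,"rz": 0,"fingers": 1},{"dx": -20,"dy": 0,"dz": 15,"rx": 0,"ry": 0,"rz": 0,"fingers": 1},{"dx": 0,"dy": 0,"dz": 38,"rx": 0,"ry": 0.073,"rz": -0.08,"fingers": 1},{"dx": 0,"dy": 0,"dz": 38,"rx": 0,"ry": 0.073,"rz": -0.08,"fingers": 1},{"dx": 0,"dy": 0,"dz": 38,"rx": 0,"ry": 0.073,"rz": -0.08,"fingers": 1},{"dx": 0,"dy": 0,"dz": 38,"rx": 0,"ry": 0.073,"rz": -0.08,"fingers": 1},{"dx": 0,"dy": 0,"dz": 38,"rx": 0,"ry": 0.073,"rz": -0.08,"fingers": 1},{"dx": 0,"dy": 0,"dz": 38,"rx": 0,"ry": 0.073,"rz": -0.08,"fingers": 1}]}}

```text
clock: 22.75
tcp_pos: [0.5415, 0.1182, 0.4751]
orientation: [-0.003, 0.249, 0.967, -0.054]
wrist_force: [2.6, 0.1, 1.6]
finger_gap: 0.0003
```

Call:
{"method": "servo_tool", "body": {"deltas": [{"dx": 18.7,"dy": -21,"dz": 0,"rx": 0,"ry": 0,"rz": -0.136,"fingers": 0.2},{"dx": 18.7,"dy": -21,"dz": 0,"rx": 0,"ry": 0,"rz": -0.136,"fingers": 0.2},{"dx": 18.7,"dy": -21,"dz": 0,"rx": 0,"ry": 0,"rz": -0.136,"fingers": 0.2},{"dx": 18.7,"dy": -21,"dz": 0,"rx": 0,"ry": 0,"rz": -0.136,"fingers": 0.2},{"dx": 18.7,"dy": -21,"dz": 0,"rx": 0,"ry": 0,"rz": -0.136,"fingers": 0.2},{"dx": 18.7,"dy": -21,"dz": 0,"rx": 0,"ry": 0,"rz": -0.136,"fingers": 0.2},{"dx": 18.7,"dy": -21,"dz": 0,"rx": 0,"ry": 0,"rz": -0.136,"fingers": 0.2},{"dx": 18.7,"dy": -21,"dz": 0,"rx": 0,"ry": 0,"rz": -0.136,"fingers": 0.2}]}}

```text
clock: 23.55
tcp_pos: [0.6803, -0.0499, 0.4555]
orientation: [-0.033, 0.713, 0.698, -0.046]
wrist_force: [4.6, -1.4, -1.0]
finger_gap: 0.0337
```

```bash
python3 w.py w7.png "[[.691,.003,.319],[.691,-.107,.319]]"; python3 v.py s3.png 100 60 400 350 2
```

```text
23.6 [ 0.6821 -0.0539  0.4557] [[0.029, 0.994, -0.106], [0.999, -0.031, -0.019], [-0.022, -0.106, -0.994]] [-0.183  0.806  1.259  2.126 -0.038  1.419]
[0.691, 0.003, 0.319] [434.40467057 205.55168627]
[0.691, -0.107, 0.319] [431.31058042 395.85424673]
23.6 [ 0.6821 -0.0539  0.4557] [-0.  -1.5 -2.4] [-0.183  0.806  1.259  2.126 -0.038  1.419]
```

View pics/w7.png

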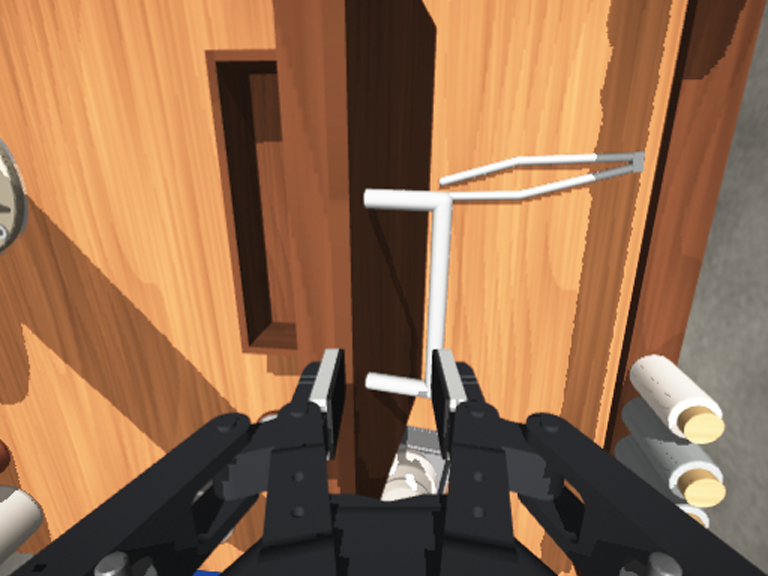

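Call:
{"method": "servo_tool", "body": {"deltas": [{"dx": 2,"dy": 0,"dz": -15,"rx": 0,"ry": 0,"rz": 0,"fingers": 0.33},{"dx": 3,"dy": 1,"dz": -15,"rx": 0,"ry": -0.05,"rz": 0,"fingers": 0.33},{"dx": 3,"dy": 1,"dz": -15,"rx": 0.019,"ry": -0.056,"rz": 0,"fingers": 0.33},{"dx": 3,"dy": 1,"dz": 0,"rx": 0,"ry": 0,"rz": 0,"fingers": 0.33},{"dx": 0,"dy": 0,"dz": 0,"rx": 0,"ry": 0,"rz": 0,"fingers": 0.33}]}}

```text
clock: 24.15
tcp_pos: [0.6902, -0.0453, 0.4211]
orientation: [0.005, 0.712, 0.702, 0.004]
wrist_force: [0.1, 0.1, 0.7]
finger_gap: 0.0284
```

```bash
python3 w.py w8.png "[]"
```

```text
24.2 [ 0.6912 -0.0456  0.4223] [[0.015, 1.0, 0.015], [1.0, -0.015, -0.003], [-0.003, 0.015, -1.0]] [-0.182  0.591  0.768  1.732  0.     1.405]
```

Call:
{"method": "servo_tool", "body": {"deltas": [{"dx": 0,"dy": 0,"dz": -12,"rx": 0,"ry": 0,"rz": 0,"fingers": 0.33},{"dx": 0,"dy": 0,"dz": -12,"rx": 0,"ry": 0,"rz": 0,"fingers": 0.33},{"dx": 0,"dy": 0,"dz": -12,"rx": 0,"ry": 0,"rz": 0,"fingers": 0.33},{"dx": 0,"dy": 0,"dz": -12,"rx": 0,"ry": 0,"rz": 0,"fingers": 0.33},{"dx": 0,"dy": 0,"dz": 0,"rx": 0,"ry": 0,"rz": 0,"fingers": 1},{"dx": 0,"dy": 0,"dz": 0,"rx": 0,"ry": 0,"rz": 0,"fingers": 1},{"dx": 0,"dy": 0,"dz": 0,"rx": 0,"ry": 0,"rz": 0,"fingers": 1}], "newtons": 40}}

```text
clock: 24.9
tcp_pos: [0.6917, -0.0461, 0.3728]
orientation: [0.006, 0.713, 0.701, 0.004]
wrist_force: [0.6, 0.8, 0.4]
finger_gap: 0.0085
```

Call:
{"method": "servo_tool", "body": {"deltas": [{"dx": -5.7,"dy": 0.2,"dz": 0.3,"rx": 0,"ry": 0,"rz": 0,"fingers": 1},{"dx": -5.7,"dy": 0.2,"dz": 0.2,"rx": 0,"ry": 0,"rz": 0,"fingers": 1},{"dx": -5.7,"dy": 0.2,"dz": 0.1,"rx": 0,"ry": 0,"rz": 0,"fingers": 1},{"dx": -5.7,"dy": 0.2,"dz": 0,"rx": 0,"ry": 0,"rz": 0,"fingers": 1},{"dx": -5.7,"dy": 0.2,"dz": -0.2,"rx": 0,"ry": 0,"rz": 0,"fingers": 1},{"dx": -5.7,"dy": 0.2,"dz": -0.4,"rx": 0,"ry": 0,"rz": 0,"fingers": 1},{"dx": -5.7,"dy": 0.2,"dz": -0.6,"rx": 0,"ry": 0,"rz": 0,"fingers": 1},{"dx": -3,"dy": 0.2,"dz": -0.4,"rx": 0,"ry": 0,"rz": 0,"fingers": 1}]}}

```text
clock: 25.7
tcp_pos: [0.6466, -0.0446, 0.3712]
orientation: [0.005, 0.713, 0.701, 0.003]
wrist_force: [0.2, -2.2, 5.6]
finger_gap: 0.0084
```

Call:
{"method": "servo_tool", "body": {"deltas": [{"dx": -2,"dy": 0,"dz": -0.3,"rx": 0,"ry": 0,"rz": 0,"fingers": 1},{"dx": -2,"dy": 0,"dz": -0.3,"rx": 0,"ry": 0,"rz": 0,"fingers": 1},{"dx": -2,"dy": 0,"dz": -0.4,"rx": 0,"ry": 0,"rz": 0,"fingers": 1},{"dx": -2,"dy": 0,"dz": -0.4,"rx": 0,"ry": 0,"rz": 0,"fingers": 1},{"dx": 0,"dy": 0,"dz": 0,"rx": 0,"ry": 0,"rz": 0,"fingers": 1}]}}

```text
clock: 26.2
tcp_pos: [0.6386, -0.0443, 0.3698]
orientation: [0.005, 0.713, 0.701, 0.003]
wrist_force: [-1.1, -0.4, 7.5]
finger_gap: 0.0083
```

```bash
python3 v.py s4.png 100 60 400 350 2
```

```text
26.2 [ 0.6386 -0.0443  0.3698] [-1.1 -0.4  7.5] [-0.195  0.436  0.386  1.509  0.     1.393]
```

View pics/s4.png

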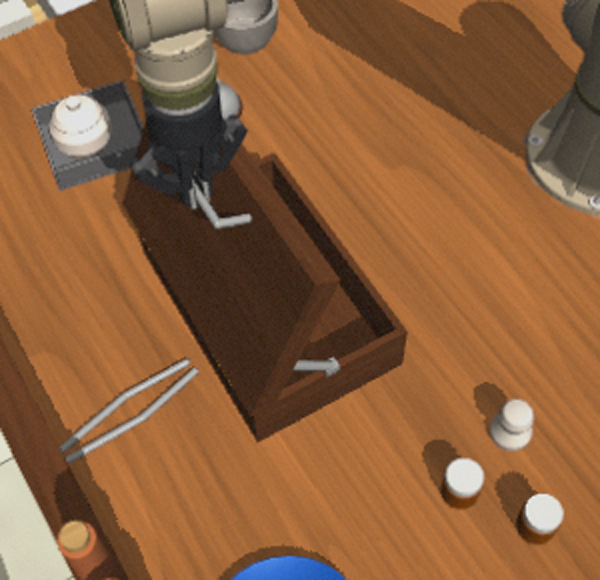

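Call:
{"method": "servo_tool", "body": {"deltas": [{"dx": 0,"dy": 0,"dz": 0,"rx": 0,"ry": 0,"rz": 0,"fingers": 0.3},{"dx": 0,"dy": 0,"dz": 0,"rx": 0,"ry": 0,"rz": 0,"fingers": 0.3},{"dx": 0,"dy": 0,"dz": 0,"rx": 0,"ry": 0,"rz": 0,"fingers": 0.3},{"dx": 0,"dy": 0,"dz": 0,"rx": 0,"ry": 0,"rz": 0,"fingers": 0.3},{"dx": 0,"dy": 0,"dz": 20,"rx": 0,"ry": 0,"rz": 0,"fingers": 0.3},{"dx": 0,"dy": 0,"dz": 20,"rx": 0,"ry": 0,"rz": 0,"fingers": 0.3},{"dx": 0,"dy": 0,"dz": 20,"rx": 0,"ry": 0,"rz": 0,"fingers": 0.3},{"dx": 0,"dy": 0,"dz": 20,"rx": 0,"ry": 0,"rz": 0,"fingers": 0.3}]}}

```text
clock: 27.05
tcp_pos: [0.6396, -0.0443, 0.4494]
orientation: [0.004, 0.713, 0.701, 0.003]
wrist_force: [-0.6, -0.1, -0.1]
finger_gap: 0.0299
```

Call:
{"method": "servo_tool", "body": {"deltas": [{"dx": -14,"dy": 32,"dz": 0,"rx": 0,"ry": 0,"rz": 0.13,"fingers": -0.6},{"dx": -14,"dy": 32,"dz": 0,"rx": 0,"ry": 0,"rz": 0.13,"fingers": -0.6},{"dx": -14,"dy": 32,"dz": 0,"rx": 0,"ry": 0,"rz": 0.13,"fingers": -0.6},{"dx": -14,"dy": 32,"dz": 0,"rx": 0,"ry": 0,"rz": 0.13,"fingers": -0.6},{"dx": -14,"dy": 32,"dz": 0,"rx": 0,"ry": 0,"rz": 0.13,"fingers": -0.6},{"dx": -14,"dy": 32,"dz": 0,"rx": 0,"ry": 0,"rz": 0.13,"fingers": -0.6},{"dx": -14,"dy": 32,"dz": 0,"rx": 0,"ry": 0,"rz": 0.13,"fingers": -0.6},{"dx": -14,"dy": 32,"dz": 0,"rx": 0,"ry": 0,"rz": 0.13,"fingers": -0.6}]}}

```text
clock: 27.85
tcp_pos: [0.5269, 0.2129, 0.4488]
orientation: [0.002, 0.268, 0.963, 0.005]
wrist_force: [-0.1, 0.2, 0.1]
finger_gap: 0.0686
```

Call:
{"method": "servo_tool", "body": {"deltas": [{"dx": -12,"dy": 30,"dz": -35,"rx": 0,"ry": 0,"rz": 0.13,"fingers": -0.6},{"dx": -12,"dy": 30,"dz": -35,"rx": 0,"ry": 0,"rz": 0.13,"fingers": -0.6},{"dx": -12,"dy": 30,"dz": -35,"rx": 0,"ry": 0,"rz": 0.13,"fingers": -0.6},{"dx": -12,"dy": 30,"dz": -30,"rx": 0,"ry": 0,"rz": 0.11,"fingers": -0.6},{"dx": 0,"dy": 0,"dz": 0,"rx": 0,"ry": 0,"rz": 0,"fingers": -0.6}]}}

```text
clock: 28.35
tcp_pos: [0.4761, 0.3337, 0.3088]
orientation: [-0.003, 0.02, 1.0, 0.004]
wrist_force: [-0.5, 0.0, -0.4]
finger_gap: 0.0683
```

```bash
cat > j.py <<'E'
import sys
from h import *
c=cam('wrist'); save(c,sys.argv[1],k=1.5); s=env.get_state()
print(s['clock'],s['tcp_pos'].round(4),q2R(s['orientation']).round(3).tolist(),s['joint_pos'].round(3))
for t in ['jar1','cellar']:
    for d in cut_out(t,'wrist')[:4]: 
        e=d['extent']; print(t,round(d['confidence'],2),np.round(e),'mid@z.028',atz(c,cen(d['region']),.03).round(4))
c=cam('top')
for d in cut_out('jar1','top')[:4]: print(round(d['confidence'],2),atz(c,cen(d['region']),.04).round(3))
E
python3 j.py w9.png;python3 v.py s5.png 50 30 450 330 2
```

```text
28.4 [0.4776 0.3327 0.3112] [[-0.999, 0.044, -0.003], [0.044, 0.999, 0.009], [0.004, 0.009, -1.0]] [0.467 0.324 0.079 1.324 0.009 0.511]
jar1 0.65 [224. 169. 260. 207.] mid@z.028 [0.5044 0.3113 0.03  ]
jar1 0.6 [286. 126. 327. 171.] mid@z.028 [0.4534 0.3979 0.03  ]
cellar 0.67 [189.  89. 238. 132.] mid@z.028 [0.4011 0.284  0.03  ]
0.68 [0.497 0.307 0.04 ]
28.6 [0.4807 0.3312 0.3154] [ 0. -0.  1.] [0.462 0.321 0.084 1.325 0.009 0.511]
```

View pics/w9.png

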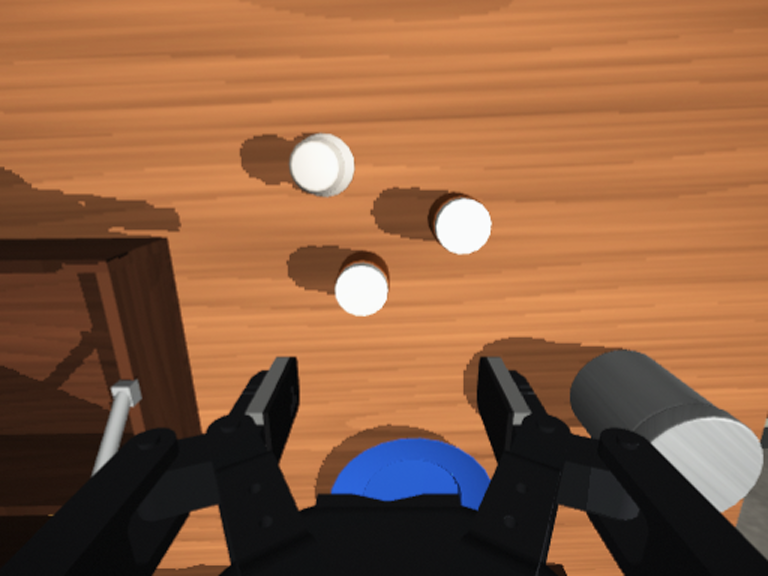

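View pics/s5.png

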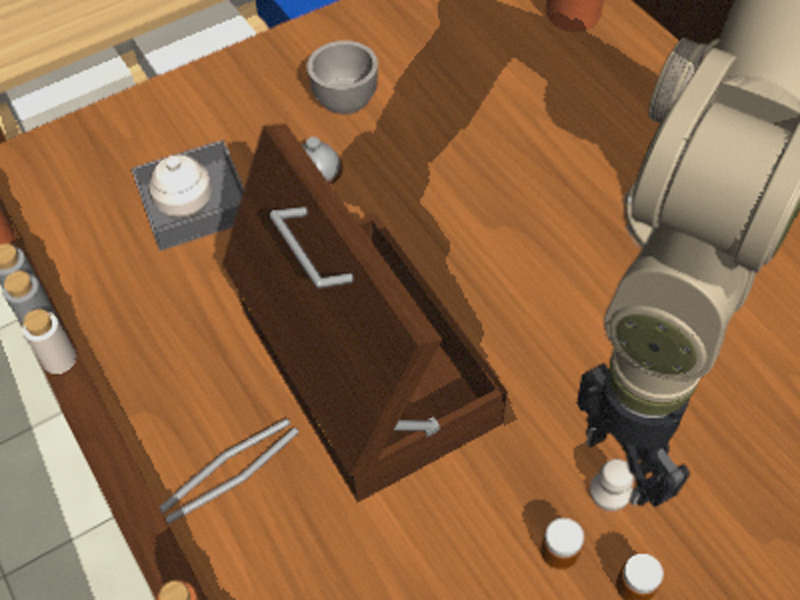

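```bash
cat > k.py <<'E'
from h import *
c=cam('wrist'); s=env.get_state(); print(s['tcp_pos'].round(4))
im=c['img'].astype(int)
W=((im.min(2)>185)).astype(np.uint8); W[260:]=0
n,L,st,ce=cv2.connectedComponentsWithStats(W)
for i in range(1,n):
    if st[i,4]>300:
        (x,y),r=cv2.minEnclosingCircle(np.argwhere(L==i)[:,::-1].astype(np.float32))
        print((x,y),r,st[i,4],atz(c,(x,y),.056).round(4))
E
python3 k.py
```

```text
[0.4808 0.331  0.3154]
(215.50779724121094, 103.79398345947266) 20.657114028930664 1160 [0.401  0.2879 0.056 ]
(309.0, 143.0) 18.60117530822754 1034 [0.4517 0.3967 0.056 ]
(241.8478240966797, 186.22463989257812) 17.153745651245117 900 [0.5023 0.3115 0.056 ]
```

Call:
{"method": "servo_tool", "body": {"deltas": [{"dx": 4.2,"dy": -4.2,"dz": -33,"rx": 0,"ry": 0,"rz": 0,"fingers": -0.6},{"dx": 4.2,"dy": -4.2,"dz": -33,"rx": 0,"ry": 0,"rz": 0,"fingers": -0.6},{"dx": 4.2,"dy": -4.2,"dz": -33,"rx": 0,"ry": 0,"rz": 0,"fingers": -0.6},{"dx": 4.2,"dy": -4.2,"dz": -33,"rx": 0,"ry": 0,"rz": 0,"fingers": -0.6},{"dx": 4.2,"dy": -4.2,"dz": 0,"rx": 0,"ry": 0,"rz": 0,"fingers": -0.6},{"dx": 0,"dy": 0,"dz": 0,"rx": 0,"ry": 0,"rz": 0,"fingers": -0.6}]}}

```text
clock: 29.3
tcp_pos: [0.5017, 0.3098, 0.1828]
orientation: [0.001, 0.025, 1.0, 0.006]
wrist_force: [0.9, 0.1, 0.4]
finger_gap: 0.0684
```

```bash
python3 k.py
```

```text
[0.5021 0.3104 0.1839]
(215.5718231201172, 72.30387115478516) 36.24663543701172 3043 [0.402  0.2866 0.056 ]
(372.76373291015625, 138.23626708984375) 32.22392654418945 2860 [0.4509 0.3955 0.056 ]
(259.5, 209.3000030517578) 27.596113204956055 2259 [0.5017 0.3112 0.056 ]
```

Aligned. Descend, grip, lift.

Call:
{"method": "servo_tool", "body": {"deltas": [{"dx": 0,"dy": 0.5,"dz": -24,"rx": 0,"ry": 0,"rz": 0,"fingers": -0.6},{"dx": 0,"dy": 0,"dz": -24,"rx": 0,"ry": 0,"rz": 0,"fingers": -0.6},{"dx": 0,"dy": 0,"dz": -24,"rx": 0,"ry": 0,"rz": 0,"fingers": -0.6},{"dx": 0,"dy": 0,"dz": -23,"rx": 0,"ry": 0,"rz": 0,"fingers": -0.6},{"dx": 0,"dy": 0,"dz": 0,"rx": 0,"ry": 0,"rz": 0,"fingers": 1},{"dx": 0,"dy": 0,"dz": 0,"rx": 0,"ry": 0,"rz": 0,"fingers": 1},{"dx": 0,"dy": 0,"dz": 0,"rx": 0,"ry": 0,"rz": 0,"fingers": 1},{"dx": 0,"dy": 0,"dz": 0,"rx": 0,"ry": 0,"rz": 0,"fingers": 1}], "newtons": 30}}

```text
clock: 30.15
tcp_pos: [0.5017, 0.3117, 0.0887]
orientation: [0.002, 0.024, 1.0, 0.006]
wrist_force: [-0.7, 0.2, -2.7]
finger_gap: 0.047
```

Call:
{"method": "servo_tool", "body": {"deltas": [{"dx": 0,"dy": 0,"dz": 10,"rx": 0,"ry": 0,"rz": 0,"fingers": 1},{"dx": 0,"dy": 0,"dz": 20,"rx": 0,"ry": 0,"rz": 0,"fingers": 1},{"dx": 0,"dy": 0,"dz": 30,"rx": 0,"ry": 0,"rz": 0,"fingers": 1},{"dx": 0,"dy": 0,"dz": 30,"rx": 0,"ry": 0,"rz": 0,"fingers": 1},{"dx": 0,"dy": 0,"dz": 30,"rx": 0,"ry": 0,"rz": 0,"fingers": 1},{"dx": 0,"dy": 0,"dz": 0,"rx": 0,"ry": 0,"rz": 0,"fingers": 1}]}}

```text
clock: 30.75
tcp_pos: [0.5031, 0.3123, 0.213]
orientation: [0.005, 0.024, 1.0, 0.008]
wrist_force: [1.7, -0.4, -1.7]
finger_gap: 0.0474
```

Call:
{"method": "servo_tool", "body": {"deltas": [{"dx": -1,"dy": -35,"dz": 0,"rx": -0.008,"ry": 0.005,"rz": 0,"fingers": 1},{"dx": -1,"dy": -35,"dz": 0,"rx": -0.008,"ry": 0.005,"rz": 0,"fingers": 1},{"dx": -1,"dy": -35,"dz": 0,"rx": 0,"ry": 0,"rz": 0,"fingers": 1},{"dx": -1,"dy": -35,"dz": 0,"rx": 0,"ry": 0,"rz": 0,"fingers": 1},{"dx": -1,"dy": -35,"dz": 0,"rx": 0,"ry": 0,"rz": 0,"fingers": 1},{"dx": -1,"dy": -35,"dz": 0,"rx": 0,"ry": 0,"rz": 0,"fingers": 1},{"dx": -1,"dy": -35,"dz": 0,"rx": 0,"ry": 0,"rz": 0,"fingers": 1},{"dx": -1,"dy": -35,"dz": 0,"rx": 0,"ry": 0,"rz": 0,"fingers": 1}]}}

```text
clock: 31.55
tcp_pos: [0.4922, 0.0299, 0.2069]
orientation: [-0.004, 0.024, 1.0, -0.002]
wrist_force: [0.7, -0.9, -1.8]
finger_gap: 0.0472
```

Call:
{"method": "servo_tool", "body": {"deltas": [{"dx": 0,"dy": -35,"dz": 0,"rx": 0,"ry": 0,"rz": 0,"fingers": 1},{"dx": 0,"dy": -35,"dz": 0,"rx": 0,"ry": 0,"rz": 0,"fingers": 1},{"dx": 0,"dy": -35,"dz": 0,"rx": 0,"ry": 0,"rz": 0,"fingers": 1},{"dx": 0,"dy": -35,"dz": 0,"rx": 0,"ry": 0,"rz": 0,"fingers": 1},{"dx": 0,"dy": -5,"dz": 0,"rx": 0,"ry": 0,"rz": 0,"fingers": 1},{"dx": 0,"dy": 0,"dz": 0,"rx": 0,"ry": 0,"rz": 0,"fingers": 1}]}}

```text
clock: 32.15
tcp_pos: [0.4923, -0.1147, 0.2067]
orientation: [-0.004, 0.025, 1.0, -0.002]
wrist_force: [-0.1, 0.2, -2.9]
finger_gap: 0.0471
```

```bash
python3 w.py w10.png "[[.4614,-.113,.088],[.4514,-.113,.088],[.495,-.113,.18]]"; python3 v.py s6.png 100 60 400 350 2
```

```text
32.2 [ 0.4923 -0.1137  0.2067] [[-0.999, 0.048, -0.009], [0.048, 0.999, -0.004], [0.009, -0.004, -1.0]] [-0.383  0.237 -0.302  1.039 -0.007 -0.335]
[0.4614, -0.113, 0.088] [390.8993166  262.56762776]
[0.4514, -0.113, 0.088] [389.90800607 242.05233525]
[0.495, -0.113, 0.18] [397.85345013 453.80719854]
32.2 [ 0.4923 -0.1137  0.2067] [-0.6 -0.1 -2.4] [-0.383  0.237 -0.302  1.039 -0.007 -0.335]
```

View pics/w10.png

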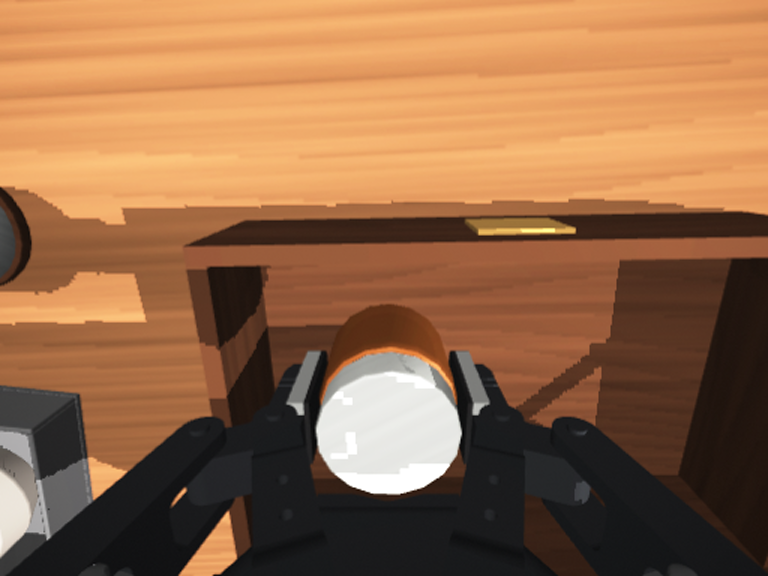

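Call:
{"method": "servo_tool", "body": {"deltas": [{"dx": 0.5,"dy": 0,"dz": -18,"rx": 0,"ry": -0.009,"rz": 0,"fingers": 1},{"dx": 0.5,"dy": 0,"dz": -18,"rx": 0,"ry": 0,"rz": 0,"fingers": 1},{"dx": 0.5,"dy": 0,"dz": -18,"rx": 0,"ry": 0,"rz": 0,"fingers": 1},{"dx": 0.5,"dy": 0,"dz": -18,"rx": 0,"ry": 0,"rz": 0,"fingers": 1},{"dx": 0,"dy": 0,"dz": -18,"rx": 0,"ry": 0,"rz": 0,"fingers": 1},{"dx": 0,"dy": 0,"dz": -7,"rx": 0,"ry": 0,"rz": 0,"fingers": 1},{"dx": 0,"dy": 0,"dz": -7,"rx": 0,"ry": 0,"rz": 0,"fingers": 1},{"dx": 0,"dy": 0,"dz": 0,"rx": 0,"ry": 0,"rz": 0,"fingers": 1}]}}

```text
clock: 33.05
tcp_pos: [0.4945, -0.1131, 0.1026]
orientation: [0.0, 0.023, 1.0, -0.002]
wrist_force: [-0.9, 0.6, -2.1]
finger_gap: 0.047
```

Call:
{"method": "servo_tool", "body": {"deltas": [{"dx": 0,"dy": 0,"dz": -2,"rx": 0,"ry": 0,"rz": 0,"fingers": 1},{"dx": 0,"dy": 0,"dz": -1.5,"rx": 0,"ry": 0,"rz": 0,"fingers": 1},{"dx": 0,"dy": 0,"dz": 0,"rx": 0,"ry": 0,"rz": 0,"fingers": 1}]}}

```text
clock: 33.35
tcp_pos: [0.495, -0.1139, 0.0999]
orientation: [0.001, 0.024, 1.0, -0.002]
wrist_force: [-0.0, -0.3, -1.9]
finger_gap: 0.0471
```

Call:
{"method": "servo_tool", "body": {"deltas": [{"dx": 0,"dy": 0,"dz": -1,"rx": 0,"ry": 0,"rz": 0,"fingers": 1},{"dx": 0,"dy": 0,"dz": 0,"rx": 0,"ry": 0,"rz": 0,"fingers": 0.05},{"dx": 0,"dy": 0,"dz": 0,"rx": 0,"ry": 0,"rz": 0,"fingers": -0.2},{"dx": 0,"dy": 0,"dz": 0,"rx": 0,"ry": 0,"rz": 0,"fingers": -0.5},{"dx": 0,"dy": 0,"dz": 0,"rx": 0,"ry": 0,"rz": 0,"fingers": -0.5},{"dx": 0,"dy": 0,"dz": 20,"rx": 0,"ry": 0,"rz": 0,"fingers": -0.5},{"dx": 0,"dy": 0,"dz": 40,"rx": 0,"ry": 0,"rz": 0,"fingers": -0.5},{"dx": 0,"dy": 0,"dz": 48,"rx": 0,"ry": 0,"rz": 0,"fingers": -0.5}]}}

```text
clock: 34.15
tcp_pos: [0.4935, -0.1134, 0.2062]
orientation: [-0.001, 0.024, 1.0, -0.001]
wrist_force: [1.4, -0.6, -0.9]
finger_gap: 0.0642
```

Call:
{"method": "servo_tool", "body": {"deltas": [{"dx": -2,"dy": 48,"dz": 8,"rx": 0,"ry": 0,"rz": 0,"fingers": -0.6},{"dx": -3,"dy": 48,"dz": 8,"rx": 0,"ry": 0,"rz": 0,"fingers": -0.6},{"dx": -3,"dy": 48,"dz": 8,"rx": 0,"ry": 0,"rz": 0,"fingers": -0.6},{"dx": -3,"dy": 48,"dz": 8,"rx": 0,"ry": 0,"rz": 0,"fingers": -0.6},{"dx": -3,"dy": 48,"dz": 8,"rx": 0,"ry": 0,"rz": 0,"fingers": -0.6},{"dx": -3,"dy": 48,"dz": 8,"rx": 0,"ry": 0,"rz": 0,"fingers": -0.6},{"dx": -3,"dy": 48,"dz": 0,"rx": 0,"ry": 0,"rz": 0,"fingers": -0.6},{"dx": -3,"dy": 48,"dz": 0,"rx": 0,"ry": 0,"rz": 0,"fingers": -0.6}]}}

```text
clock: 34.95
tcp_pos: [0.4715, 0.2723, 0.2552]
orientation: [0.001, 0.024, 1.0, -0.002]
wrist_force: [0.5, -0.4, -0.5]
finger_gap: 0.0681
```

Call:
{"method": "servo_tool", "body": {"deltas": [{"dx": -4,"dy": 40,"dz": 0,"rx": 0,"ry": 0,"rz": 0,"fingers": -0.6},{"dx": -4,"dy": 40,"dz": 0,"rx": 0,"ry": 0,"rz": 0,"fingers": -0.6},{"dx": -4,"dy": 40,"dz": 0,"rx": 0,"ry": 0,"rz": 0,"fingers": -0.6},{"dx": 0,"dy": 0,"dz": 0,"rx": 0,"ry": 0,"rz": 0,"fingers": -0.6},{"dx": 0,"dy": 0,"dz": 0,"rx": 0,"ry": 0,"rz": 0,"fingers": -0.6}]}}

```text
clock: 35.45
tcp_pos: [0.4592, 0.3909, 0.2541]
orientation: [0.0, 0.023, 1.0, -0.003]
wrist_force: [0.5, 0.3, 0.5]
finger_gap: 0.0688
```

```bash
python3 k.py; python3 - <<'E'
from h import *
c=cam('scene')
for d in cut_out('jar1','scene')[:4]: print(round(d['confidence'],2),d['extent'],d['region'].sum(),atz(c,cen(d['region']),.035).round(3))
print(proj(c,[.495,-.114,.066]))
save(c,'s7.png',crop=(100,60,400,350),k=2)
E
```

```text
[0.4595 0.39   0.2542]
(170.5, 123.5) 20.359373092651367 529 [0.395  0.3071 0.056 ]
(148.0, 129.0) 21.58713150024414 1245 [0.3992 0.2845 0.056 ]
(265.5810852050781, 176.0) 21.15237045288086 1386 [0.4513 0.3969 0.056 ]
0.82 [356.4, 308.1, 381.5, 331.8] 460 [0.453 0.397 0.035]
(np.float64(240.99539682373288), np.float64(171.33249674758687))
```

Call:
{"method": "servo_tool", "body": {"deltas": [{"dx": -4,"dy": 3,"dz": -30,"rx": 0,"ry": 0,"rz": 0,"fingers": -0.6},{"dx": -4,"dy": 3,"dz": -30,"rx": 0,"ry": 0,"rz": 0,"fingers": -0.6},{"dx": 0,"dy": 0,"dz": -30,"rx": 0,"ry": 0,"rz": 0,"fingers": -0.6},{"dx": 0,"dy": 0,"dz": -25,"rx": 0,"ry": 0,"rz": 0,"fingers": -0.6},{"dx": 0,"dy": 0,"dz": -25,"rx": 0,"ry": 0,"rz": 0,"fingers": -0.6},{"dx": 0,"dy": 0,"dz": -25,"rx": 0,"ry": 0,"rz": 0,"fingers": -0.6},{"dx": 0,"dy": 0,"dz": 0,"rx": 0,"ry": 0,"rz": 0,"fingers": 1},{"dx": 0,"dy": 0,"dz": 0,"rx": 0,"ry": 0,"rz": 0,"fingers": 1}]}}

```text
clock: 36.4
tcp_pos: [0.4518, 0.3951, 0.0897]
orientation: [0.0, 0.024, 1.0, -0.003]
wrist_force: [1.3, -0.0, -2.1]
finger_gap: 0.0466
```

Call:
{"method": "servo_tool", "body": {"deltas": [{"dx": 0,"dy": 0,"dz": 0,"rx": 0,"ry": 0,"rz": 0,"fingers": 1},{"dx": 0,"dy": 0,"dz": 0,"rx": 0,"ry": 0,"rz": 0,"fingers": 1},{"dx": 0,"dy": 0,"dz": 0,"rx": 0,"ry": 0,"rz": 0,"fingers": 1}]}}

```text
clock: 36.7
tcp_pos: [0.4523, 0.3964, 0.0906]
orientation: [0.001, 0.024, 1.0, -0.002]
wrist_force: [-0.8, 0.3, -1.1]
finger_gap: 0.0474
```

Call:
{"method": "servo_tool", "body": {"deltas": [{"dx": 0,"dy": 0,"dz": 12,"rx": 0,"ry": 0,"rz": 0,"fingers": 1},{"dx": 0,"dy": 0,"dz": 25,"rx": 0,"ry": 0,"rz": 0,"fingers": 1},{"dx": 0,"dy": 0,"dz": 30,"rx": 0,"ry": 0,"rz": 0,"fingers": 1},{"dx": 0,"dy": 0,"dz": 30,"rx": 0,"ry": 0,"rz": 0,"fingers": 1},{"dx": 0,"dy": 0,"dz": 25,"rx": 0,"ry": 0,"rz": 0,"fingers": 1},{"dx": 4,"dy": -35,"dz": 0,"rx": 0,"ry": 0,"rz": 0,"fingers": 1},{"dx": 4,"dy": -35,"dz": 0,"rx": 0,"ry": 0,"rz": 0,"fingers": 1},{"dx": 4,"dy": -35,"dz": 0,"rx": 0,"ry": 0,"rz": 0,"fingers": 1}]}}

```text
clock: 37.5
tcp_pos: [0.4637, 0.2905, 0.2131]
orientation: [0.001, 0.023, 1.0, -0.002]
wrist_force: [0.6, -0.0, -1.4]
finger_gap: 0.047
```

Call:
{"method": "servo_tool", "body": {"deltas": [{"dx": 4,"dy": -37,"dz": 0,"rx": 0,"ry": 0,"rz": 0,"fingers": 1},{"dx": 4,"dy": -37,"dz": 0,"rx": 0,"ry": 0,"rz": 0,"fingers": 1},{"dx": 4,"dy": -37,"dz": 0,"rx": 0,"ry": 0,"rz": 0,"fingers": 1},{"dx": 4,"dy": -37,"dz": 0,"rx": 0,"ry": 0,"rz": 0,"fingers": 1},{"dx": 4,"dy": -37,"dz": 0,"rx": 0,"ry": 0,"rz": 0,"fingers": 1},{"dx": 4,"dy": -37,"dz": 0,"rx": 0,"ry": 0,"rz": 0,"fingers": 1},{"dx": 4,"dy": -36,"dz": 0,"rx": 0,"ry": 0,"rz": 0,"fingers": 1},{"dx": 4,"dy": -35,"dz": 0,"rx": 0,"ry": 0,"rz": 0,"fingers": 1}]}}

```text
clock: 38.3
tcp_pos: [0.4958, -0.0033, 0.2129]
orientation: [0.001, 0.024, 1.0, -0.002]
wrist_force: [0.8, 0.6, -1.5]
finger_gap: 0.0469
```

```bash
python3 w.py w11.png "[]"; python3 - <<'E'
from h import *
print(env.get_state()['finger_gap'])
E
```

```text
38.35 [ 0.497  -0.0076  0.2129] [[-0.999, 0.051, 0.004], [0.051, 0.999, -0.009], [-0.004, -0.008, -1.0]] [-0.173  0.209 -0.322  1.035 -0.008 -0.122]
0.04683844179382877
```

Call:
{"method": "servo_tool", "body": {"deltas": [{"dx": 0.5,"dy": 0,"dz": -20,"rx": 0,"ry": 0,"rz": 0,"fingers": 1},{"dx": 0.5,"dy": 0,"dz": -20,"rx": 0,"ry": 0,"rz": 0,"fingers": 1},{"dx": 0,"dy": 0,"dz": -20,"rx": 0,"ry": 0,"rz": 0,"fingers": 1},{"dx": 0,"dy": 0,"dz": -20,"rx": 0,"ry": 0,"rz": 0,"fingers": 1},{"dx": 0,"dy": 0,"dz": -15,"rx": 0,"ry": 0,"rz": 0,"fingers": 1},{"dx": 0,"dy": 0,"dz": -10,"rx": 0,"ry": 0,"rz": 0,"fingers": 1},{"dx": 0,"dy": 0,"dz": -5,"rx": 0,"ry": 0,"rz": 0,"fingers": 1},{"dx": 0,"dy": 0,"dz": -1.5,"rx": 0,"ry": 0,"rz": 0,"fingers": 1}]}}

```text
clock: 39.15
tcp_pos: [0.4968, -0.0017, 0.1002]
orientation: [0.001, 0.024, 1.0, -0.002]
wrist_force: [0.9, -0.6, -1.2]
finger_gap: 0.0475
```

Call:
{"method": "servo_tool", "body": {"deltas": [{"dx": 0,"dy": 0,"dz": 0,"rx": 0,"ry": 0,"rz": 0,"fingers": 1}]}}

```text
clock: 39.25
tcp_pos: [0.4971, -0.0018, 0.1005]
orientation: [0.001, 0.024, 1.0, -0.002]
wrist_force: [-0.0, -0.2, -2.4]
finger_gap: 0.047
```

Call:
{"method": "servo_tool", "body": {"deltas": [{"dx": 0,"dy": 0,"dz": -1,"rx": 0,"ry": 0,"rz": 0,"fingers": 0.05},{"dx": 0,"dy": 0,"dz": 0,"rx": 0,"ry": 0,"rz": 0,"fingers": -0.2},{"dx": 0,"dy": 0,"dz": 0,"rx": 0,"ry": 0,"rz": 0,"fingers": -0.5},{"dx": 0,"dy": 0,"dz": 0,"rx": 0,"ry": 0,"rz": 0,"fingers": -0.5},{"dx": 0,"dy": 0,"dz": 20,"rx": 0,"ry": 0,"rz": 0,"fingers": -0.5},{"dx": 0,"dy": 0,"dz": 40,"rx": 0,"ry": 0,"rz": 0,"fingers": -0.5},{"dx": 0,"dy": 0,"dz": 48,"rx": 0,"ry": 0,"rz": 0,"fingers": -0.5},{"dx": -20,"dy": 0,"dz": 20,"rx": 0,"ry": 0,"rz": 0,"fingers": -0.5}]}}

```text
clock: 40.05
tcp_pos: [0.4802, -0.0024, 0.2315]
orientation: [0.005, 0.024, 1.0, -0.003]
wrist_force: [0.4, -0.4, 0.4]
finger_gap: 0.0641
```

Call:
{"method": "servo_tool", "body": {"deltas": [{"dx": -6,"dy": -46,"dz": 8,"rx": 0,"ry": 0,"rz": 0,"fingers": 1},{"dx": -6,"dy": -46,"dz": 8,"rx": 0,"ry": 0,"rz": 0,"fingers": 1},{"dx": -6,"dy": -46,"dz": 8,"rx": 0,"ry": 0,"rz": 0,"fingers": 1},{"dx": -6,"dy": -46,"dz": 8,"rx": 0,"ry": 0,"rz": 0,"fingers": 1},{"dx": -6,"dy": -46,"dz": 0,"rx": 0,"ry": 0,"rz": 0,"fingers": 1},{"dx": -6,"dy": -46,"dz": 0,"rx": 0,"ry": 0,"rz": 0,"fingers": 1},{"dx": 0,"dy": -46,"dz": 0,"rx": 0,"ry": 0,"rz": 0,"fingers": 1},{"dx": 0,"dy": -46,"dz": 0,"rx": 0,"ry": 0,"rz": 0,"fingers": 1}]}}

```text
clock: 40.85
tcp_pos: [0.4402, -0.3718, 0.2594]
orientation: [0.001, 0.024, 1.0, -0.002]
wrist_force: [1.1, -1.2, -0.1]
finger_gap: 0.0003
```

Call:
{"method": "servo_tool", "body": {"deltas": [{"dx": 0,"dy": -20,"dz": 0,"rx": 0,"ry": 0,"rz": 0,"fingers": 1},{"dx": 0,"dy": 0,"dz": 0,"rx": 0,"ry": 0,"rz": 0,"fingers": 1},{"dx": 0,"dy": 0,"dz": 0,"rx": 0,"ry": 0,"rz": 0,"fingers": 1}]}}

```text
clock: 41.15
tcp_pos: [0.4403, -0.3897, 0.2586]
orientation: [0.0, 0.024, 1.0, -0.002]
wrist_force: [1.1, -0.3, -0.8]
finger_gap: -0.0002
```

```bash
python3 - <<'E'
from h import *
c=cam('wrist'); s=env.get_state(); print(s['tcp_pos'],s['clock'],np.array(proj(c,[.444,-.396,.064])))
t=cam('top'); print(proj(t,[.495,-.114,.066]),proj(t,[.497,-.003,.066]))
a=cv2.resize(c['img'],None,fx=.78,fy=.78); b=cv2.resize(t['img'][120:270,140:420],None,fx=400/280,fy=400/280)
x=cam('scene'); d=x['img'][60:350,60:400]; d=cv2.resize(d,(400,299))
b=np.vstack([b,np.zeros((299-b.shape[0],400,3),np.uint8)]) if b.shape[0]<299 else b[:299]
a=a[:299]
cv2.imwrite('pics/m1.png',np.hstack([a,b])[:,:,::-1])
E
```

```text
[ 0.44051525 -0.38898633  0.2587863 ] 41.2 [253.84574113 188.31995681]
(np.float64(277.6353061739286), np.float64(204.77274108826452)) (np.float64(244.85971854242473), np.float64(204.48451367616246))
```

View pics/m1.png

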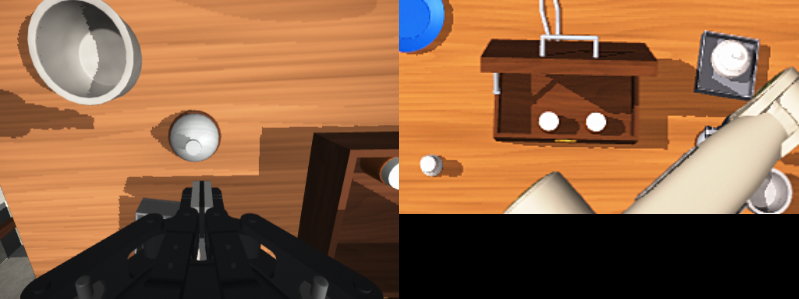

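Call:
{"method": "servo_tool", "body": {"deltas": [{"dx": 2,"dy": -5,"dz": -25,"rx": 0,"ry": 0,"rz": 0,"fingers": 1},{"dx": 2,"dy": -4.5,"dz": -25,"rx": 0,"ry": 0,"rz": 0,"fingers": 1},{"dx": 0,"dy": 0,"dz": -25,"rx": 0,"ry": 0,"rz": 0,"fingers": 1},{"dx": 0,"dy": 0,"dz": -25,"rx": 0,"ry": 0,"rz": 0,"fingers": 1},{"dx": 0,"dy": 0,"dz": -12,"rx": 0,"ry": 0,"rz": 0,"fingers": 1},{"dx": 0,"dy": 0,"dz": -7,"rx": 0,"ry": 0,"rz": 0,"fingers": 1},{"dx": 0,"dy": 0,"dz": 0,"rx": 0,"ry": 0,"rz": 0,"fingers": 1}]}}

```text
clock: 42.0
tcp_pos: [0.4448, -0.3986, 0.1398]
orientation: [0.0, 0.023, 1.0, -0.002]
wrist_force: [-0.0, -0.0, -0.4]
finger_gap: -0.0
```

Call:
{"method": "servo_tool", "body": {"deltas": [{"dx": 0,"dy": 0,"dz": -2,"rx": 0,"ry": 0,"rz": 0,"fingers": 1},{"dx": 0,"dy": 0,"dz": -2,"rx": 0,"ry": 0,"rz": 0,"fingers": 1},{"dx": 0,"dy": 0,"dz": -2,"rx": 0,"ry": 0,"rz": 0,"fingers": 1},{"dx": 0,"dy": 0,"dz": 0,"rx": 0,"ry": 0,"rz": 0,"fingers": 1}]}}

```text
clock: 42.4
tcp_pos: [0.4452, -0.3999, 0.1348]
orientation: [0.001, 0.024, 1.0, -0.003]
wrist_force: [0.7, -0.2, 2.9]
finger_gap: 0.0002
```

Contact (2.9 N). Continue down.

Call:
{"method": "servo_tool", "body": {"deltas": [{"dx": 0,"dy": 0,"dz": -2,"rx": 0,"ry": 0,"rz": 0,"fingers": 1},{"dx": 0,"dy": 0,"dz": -2,"rx": 0,"ry": 0,"rz": 0,"fingers": 1},{"dx": 0,"dy": 0,"dz": -1.5,"rx": 0,"ry": 0,"rz": 0,"fingers": 1},{"dx": 0,"dy": 0,"dz": 0,"rx": 0,"ry": 0,"rz": 0,"fingers": 1}]}}

```text
clock: 42.8
tcp_pos: [0.4452, -0.3999, 0.1289]
orientation: [0.001, 0.024, 1.0, -0.003]
wrist_force: [1.7, -0.8, 5.4]
finger_gap: 0.0001
```

Call:
{"method": "servo_tool", "body": {"deltas": [{"dx": 0,"dy": 0,"dz": -1.5,"rx": 0,"ry": 0,"rz": 0,"fingers": 1},{"dx": 0,"dy": 0,"dz": 0,"rx": 0,"ry": 0,"rz": 0,"fingers": 1}]}}

```text
clock: 43.0
tcp_pos: [0.4453, -0.3999, 0.1286]
orientation: [0.001, 0.024, 1.0, -0.003]
wrist_force: [-0.6, 1.2, 10.8]
finger_gap: 0.0
```

Call:
{"method": "servo_tool", "body": {"deltas": [{"dx": 0,"dy": 0,"dz": -1,"rx": 0,"ry": 0,"rz": 0,"fingers": 1},{"dx": 0,"dy": 0,"dz": 0,"rx": 0,"ry": 0,"rz": 0,"fingers": 1}]}}

```text
clock: 43.2
tcp_pos: [0.4452, -0.3999, 0.1285]
orientation: [0.002, 0.024, 1.0, -0.003]
wrist_force: [-1.3, 3.1, 17.2]
finger_gap: -0.0
```

Call:
{"method": "servo_tool", "body": {"deltas": [{"dx": 0,"dy": 0,"dz": 8,"rx": 0,"ry": 0,"rz": 0,"fingers": 1},{"dx": 0,"dy": 0,"dz": 20,"rx": 0,"ry": 0,"rz": 0,"fingers": 1},{"dx": 0,"dy": 0,"dz": 40,"rx": 0,"ry": 0,"rz": 0,"fingers": 1},{"dx": -10,"dy": 0,"dz": 40,"rx": 0,"ry": 0,"rz": 0,"fingers": 1},{"dx": -10,"dy": -20,"dz": 30,"rx": 0,"ry": 0,"rz": 0,"fingers": 1},{"dx": -10,"dy": -20,"dz": 0,"rx": 0,"ry": 0,"rz": 0,"fingers": 1},{"dx": 0,"dy": 0,"dz": 0,"rx": 0,"ry": 0,"rz": 0,"fingers": 1}]}}

```text
clock: 43.9
tcp_pos: [0.4136, -0.4414, 0.2644]
orientation: [0.001, 0.025, 1.0, -0.003]
wrist_force: [-0.4, -0.1, -0.3]
finger_gap: -0.0002
```

```bash
python3 - <<'E'
from h import *
t=cam('top'); x=cam('scene')
b=cv2.resize(t['img'][120:270,60:420],(400,167)); d=cv2.resize(x['img'][60:350,60:440],(400,305))
b=np.vstack([b,np.zeros((138,400,3),np.uint8)])
cv2.imwrite('pics/m2.png',np.hstack([d,b])[:,:,::-1])
E
```

```text
(no output)
```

View pics/m2.png

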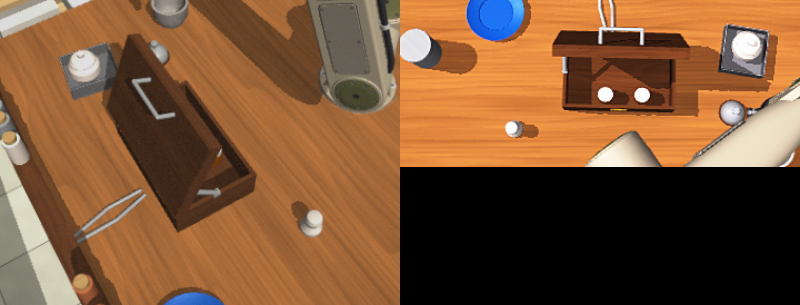

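The lid is propped, both jars stand in the chest, and the cellar, pot and bell are in place. Handing in.

```bash
python3 -c "
from workcell import job; print(job.hand_in())"
```

```text
the job is handed in; nothing more can be done
None
```

The job is done and handed in at about 44 s on the robot's clock, with the arm clear of everything.

- **Lid:** I opened it to about 1.42 rad, then let it back down onto the stay. It reads about 1.17 rad from the handle position, and the last pictures show it still propped.
- **Stay:** My first two grips slipped off while lifting it. I finished by pushing it over with the closed fingertips until it pressed back with about 12 N at its stop.
- **Jars:** Only two jars were there. I stood both on the chest floor, and the top view shows both upright behind the front wall.
- **Bell:** I pressed the plunger last. It stopped moving about 8 mm down while the force rose from 5 to 17 N, so it was on its stop, and I then backed the arm off.
- **Salt cellar and chutney pot:** Both stand where they were in the last pictures, and the arm did not touch either.

No final check failed. The one disagreement was small: the camera positions for the jars and bell differed by up to 4 mm, and I corrected for it from close up before each grasp and press.

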